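# Snug the adjustable wrench on the gas nut, then tighten it

### The arm

A 6-joint arm with a two-finger parallel gripper is mounted at the origin on the work surface. World frame = base frame: x ahead of the robot, y to its left, z up, the work surface at z = 0. Lengths are in m, angles in rad, forces in N, time in s.
With the tool pointing down it reaches from about 0.225 to 0.875 m from the base axis. Payload 3.4 kg.
Tool frame: the origin (TCP) lies between the finger pads; the fingertips stand 14 mm ahead of it and the grasp point (between the pads) lies 5 mm behind it; z points along the fingers, y is the line along which they close (so a half turn about z gives the same grasp; the last joint's range is limited). The gripper opens to 85 mm and grips with 20 to 120 N. Pads are 22 mm wide; open, the fingers measure 114 mm over their backs; the gripper's body (76 mm by 85 mm) begins 54 mm behind the grasp point. The pads swing forward as they close: fully open they stand 13 mm farther back than shut.
Start: joints at [-1.4, 0.276, 1.505, -0, 1.361, -0.121], TCP at [0.165, -0.551, 0.245] pointing down, gripper open.
Joint ranges: [-2.89, 2.89], [-0.75, 2.08], [0.22, 2.7], [-1.18, 4.32], [0.11, 2.71], [-2.7, 2.7]. Speed limits (rad/s): [2.57, 2.57, 3.14, 3.14, 3.14, 3.14].

### API

Orientations are given as a rotation vector (axis times angle).
In Python, from rig import bot gives the robot as it stands.
- The arm moves only by the tool step_arm, never from a script. Its argument "increments" is one flat list of numbers, 7 for each row, row after row: the opening, from -1 (shut) to 1 (fully open), then the shift along the tool's x, y, z scaled (see below), then the turn, a rotation vector about the tool's x, y, z scaled (see below). A call has 1 to 20 rows; each row is the pose to reach, as a shift and turn from the pose commanded when the call began, along the tool's axes at that moment; what a row does not reach only later rows make up. The controller multiplies each number of a shift by 750 mm and each number of a turn by 45 degrees. A row lasts 1/10 s, in which the tool goes at most 50 mm and 8.59 degrees, less where a joint would pass 70% of its speed; a pose out of reach is approached as far as the arm can. A call with a number of a shift or a turn outside -1 to 1 is refused whole. A call with a gripper value outside its range is refused whole. The fingers move at their own pace and stop on an object; "force" is the grip in N (left out, the last holds). Time passes only in rows, so rows that repeat a pose let the fingers close. It gives the time, the measured TCP pose, the force, the opening and the grip force at its end, in the units of the state.
- bot.get_obs(): the state, without advancing time (a new reading comes with each control period).
- bot.grab_frame(name): name is "scene" or "top" or "wrist"; returns (picture, depth): 420x560x3 uint8, red, green, blue; 420x560 float32, m along the optical axis (not along the pixel's ray), 0 where there is no reading.
- bot.camera_model(name): a dict with "mtx" (3x3 intrinsics, pixels), "xyz" and "attitude" of the camera in the world; the wrist camera has in their place "tool_from_camera" (4x4, takes a point from camera to tool coordinates, whose origin is the TCP and whose axes are the flange's). Camera axes: x right, y up, looking along -z (the intrinsics and any distortion apply to the point x, -y, -z); pixel columns grow to the right and rows downward; lengths in m; the calibration is good to about 2 mm. A picture is of the moment at which its call begins: read the wrist's pose just before it. camera_model takes no time and is no camera call.
- bot.hand_in(): hands the job in; it is judged then, once.
The state is a dict: "clock": time; "qpos": joint angles; "joint_vel": joint speeds; "effort": joint torques, N m; "ee_pos": TCP position; "eef_rot": TCP orientation; "ft_force": force on the tool from outside, world axes, zero at the start; "moment": the same for the moment, N m; "gripper_width": finger opening in m; "finger_force": force on a finger pad.
Only numpy, scipy, OpenCV 4.12 (cv2) and the standard library are available. Lean on these libraries where they do the work, as an engineer would, in place of code of your own. Each camera call takes 0.05 s, during which the arm holds its last target. There are 200 camera calls.

### The job

The brass nut on the instrument's gas line is loose, and an adjustable wrench lies flat round it with its jaw open too wide. First roll the wrench's brass worm with a fingertip until the jaw is snug on the nut, and only then swing the handle clockwise, seen from above, until the nut just reaches its stop (red mark on the nut in line with the red mark on the deck), without forcing it past. Turn the nut only with the wrench, leave the wrench lying flat and still snug on it, let go, and leave the rack, bottle and jar where they stand.

Things in the scene. Friction and masses are not known exactly. Their poses are not given: they have to be found in the camera images.
- manifold: Fixed grey deck plate, 340 x 370 mm, flat top 20 mm above the bench. Origin on the nut's axis at bench height, z up; the wrench handle starts roughly along its -x. The plate spans x -235 to 105, y +-185 mm. A red line on the deck from the nut toward +x marks 'tight'. A vertical steel tube (12 mm dia) runs from the nut up to the rail.
- rail_low (a point): Middle (manifold x -8 mm) of the underside of the aluminium gas rail (32 mm wide, 50 mm high, along the manifold's y, over the nut), 120 mm above the bench; gauges on it reach 235 mm. Posts (26 x 22 mm) at y +-168 mm. It stands in the way of an upright tool at the worm: lean the tool 30 to 45 degrees, its back toward the handle end.
- nut_body (a joint): Turn of the brass hex nut (32 mm across flats, 21 mm tall) about its vertical axis, rad. Negative = loose; grows clockwise seen from above; hard stop at 0 = tight. Starts between -0.71 and -0.59; friction of about 0.25 N m holds it where it is left. Its red mark points along the manifold's +x at 0.
- nut_top (a point): Centre of the nut's top face, on its axis, 42 mm above the bench.
- wrench_jaws (a point): Loose steel adjustable wrench, 0.4 to 0.6 kg, 230 mm long, flat on the deck. Point half-way up (7 mm) where the nut's centre lies when gripped. x from handle to jaws, y from fixed to moving jaw, z up. Handle x -215 to -80 mm, 22 mm wide, top 13 mm above the deck; head x -80 to -20, y -30 to 20 mm, top 14 mm. Only its weight and the nut hold it; pushed toward +x its throat bears on the nut.
- handle_mid (a point): Point on the handle's centre line to grip or push, 150 mm from the jaw centre (the handle's end is 65 mm farther), 7 mm above the deck. Axes as wrench_jaws.
- worm_center (a point): Centre of the worm: brass roller, axis along the wrench's y, 43 mm from the jaw centre toward the handle, 11 mm above the deck. Core radius 5.5 mm, 21 mm long, with 6 lengthwise ribs (18 mm long, tips at radius 9.8 mm); it stands 6.8 mm proud of the head. Axes as wrench_jaws.
- worm (a joint): Turn of the worm, rad; grows as its top rolls toward the jaws; closes the jaw 1.6 mm per rad; stays where left (0.075 N m). At 0 two ribs stand 30 deg before and past the top. Set a fingertip edge in the groove just behind the top rib, 6 to 7 mm above the worm's centre, push level toward the jaws to 9 mm past it: about 1 rad a stroke, 10 to 20 N. A rib hit more than 20 deg before the top jams.
- jaw (a joint): Jaw slide, m, grows as it opens. Opening between the jaw faces = 37.8 mm + this: it starts from -0.0016 to 0.0016 and is -0.0058 when snug on the 32 mm nut. Moved by the worm only; holds about 50 N, so more than about 6 N at handle_mid with the nut at its stop can spring it open.
- rack_center (a point): Blue tube rack, 75 x 120 mm, with green-capped tubes, 109 mm tall; point 50 mm above the bench, z up. Bystander beside the deck, left.
- bottle_center (a point): White wash bottle, 64 mm dia, 150 mm tall, orange cap; point half-way up, z up. Bystander beside the deck, right.
- jar_center (a point): Amber jar, 40 mm dia, 45 mm tall, blue cap; point half-way up, z up. Bystander on the deck, right of the handle.
There are look-alikes about, which are no part of the job. Of the things like the part that bears wrench_jaws, leave any that is purple; of the rest the smaller one is meant.

How it is judged:
By the outcome, as a careful person would: the job done as asked, in the order asked, and still so for the second after the job is handed in, with the robot touching nothing.
It also fails if it takes over 72 s, if anything falls off the work surface, if the arm or the gripper's body presses on something with over 40 N, if the wrist force passes 120 N, or if a joint passes its speed limit or range.

## Working session

There is one attempt and no reset: what is moved stays moved. The work goes in short steps, Python scripts to look and compute and a tool call to move; the robot and the scene stay as the last step left them, time stands still between calls to the robot, and variables do not carry over. Pictures are saved under pics/ and viewed, at most 10 in all, crops included, and the job is handed in when it is done.

Besides the shell and the picture viewer there is one more tool, called after "Emit:" in YAML: its name, and indented under it one key for each argument. step_arm: Moves the arm, as the interface text tells. Its arguments: {"type":"object","properties":{"increments":{"type":"array"},"force":{"type":"number"}},"required":["increments"]}

```bash
mkdir -p pics; ls; cat > h.py <<'E'
import numpy as np, cv2
from rig import bot
from scipy.spatial.transform import Rotation as R
def cam(n,obs=None):
    m=bot.camera_model(n); K=np.array(m['mtx'])
    if n=='wrist':
        o=obs; T=np.eye(4); T[:3,:3]=R.from_rotvec(o['eef_rot']).as_matrix(); T[:3,3]=o['ee_pos']
        T=T@np.array(m['tool_from_camera']); return K,T[:3,:3],T[:3,3],m
    a=np.array(m['attitude']); 
    Rm=R.from_rotvec(a).as_matrix() if a.size==3 else a.reshape(3,3)
    return K,Rm,np.array(m['xyz']),m
def ray(c,uv,z):
    K,Rm,p,m=c; d=np.array([v for k,v in m.items() if 'dist' in k][0] if any('dist' in k for k in m) else np.zeros(5),float)
    x=cv2.undistortPoints(np.array(uv,float).reshape(-1,1,2),K,d).reshape(-1,2)
    r=np.c_[x[:,0],-x[:,1],-np.ones(len(x))]@Rm.T
    return p+r*((z-p[2])/r[:,2])[:,None]
def proj(c,P):
    K,Rm,p,m=c; d=np.array([v for k,v in m.items() if 'dist' in k][0] if any('dist' in k for k in m) else np.zeros(5),float)
    q=(np.atleast_2d(P)-p)@Rm; q=q*[1,-1,-1]
    return cv2.projectPoints(q.reshape(-1,1,3),np.zeros(3),np.zeros(3),K,d)[0].reshape(-1,2)
def save(n,im): cv2.imwrite('pics/'+n,im[...,::-1])
E
python3 - <<'E'
from h import *
for n in('scene','top','wrist'): print(n,bot.camera_model(n))
o=bot.get_obs();print(o)
for n in('scene','top'):
    im,d=bot.grab_frame(n); save(n+'0.png',im); np.save(n+'0.npy',d)
E
```

```text
pics
scene {'mtx': array([[394.96483784,   0.        , 286.98964336],
       [  0.        , 394.96483784, 206.60560551],
       [  0.        ,   0.        ,   1.        ]]), 'xyz': array([ 0.4634066 , -0.59288058,  0.89036441]), 'attitude': array([ 0.66041241, -0.02195841, -0.07649885])}
top {'mtx': array([[542.53792045,   0.        , 274.11891145],
       [  0.        , 542.53792045, 201.38668453],
       [  0.        ,   0.        ,   1.        ]]), 'xyz': array([0.43844765, 0.03952168, 1.51509898]), 'attitude': array([ 0.03121814, -0.04183337, -1.5545623 ])}
wrist {'mtx': array([[304.30520596,   0.        , 276.2713861 ],
       [  0.        , 304.30520596, 208.03339432],
       [  0.        ,   0.        ,   1.        ]]), 'tool_from_camera': array([[-5.00326030e-04,  9.66303613e-01,  2.57404502e-01,
         6.53786162e-02],
       [ 9.99999875e-01,  4.88641937e-04,  1.09358996e-04,
         2.15476570e-04],
       [-2.01046410e-05,  2.57404524e-01, -9.66303736e-01,
        -1.28618176e-01],
       [ 0.00000000e+00,  0.00000000e+00,  0.00000000e+00,
         1.00000000e+00]])}
{'clock': 0.0, 'qpos': array([-1.40000937e+00,  2.76603459e-01,  1.50613840e+00, -1.60962681e-05,
        1.36069863e+00, -1.20979365e-01]), 'joint_vel': array([-7.84326987e-04, -8.08854803e-04,  5.10285736e-04,  5.35155590e-06,
        1.01891232e-04,  3.08731670e-04]), 'effort': array([-1.10584020e-03, -4.16766930e+01, -2.45803428e+01, -2.33079084e-05,
        1.10129084e-02,  3.03765589e-06]), 'ee_pos': array([ 0.1653099 , -0.55019727,  0.24443277]), 'eef_rot': array([-3.10639435e+00, -4.56418355e-01,  9.69359234e-05]), 'ft_force': array([-0.29514816, -0.08902031, -0.15222642]), 'moment': array([-0.00889608,  0.0376771 , -0.02513779]), 'finger_force': 0.0, 'gripper_width': 0.08502455242791104}
```

View pics/scene0.png

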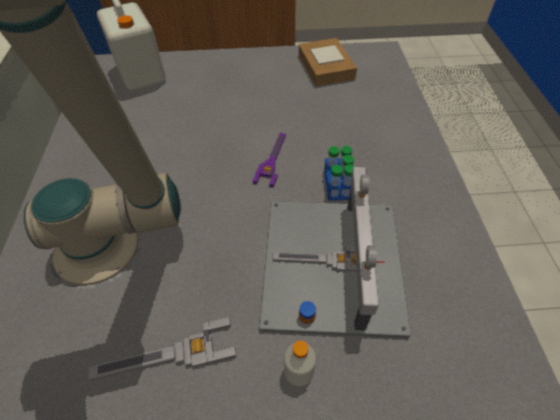

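View pics/top0.png

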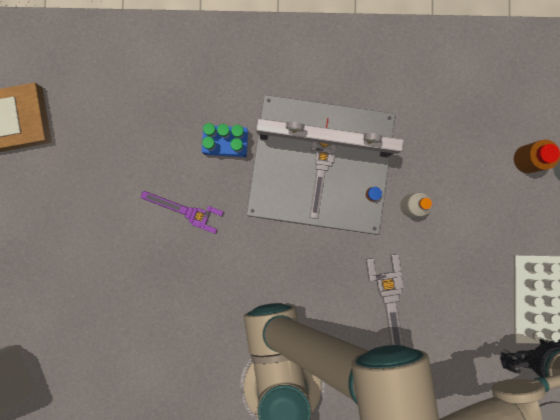

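The top view shows the deck at corners (265,97), (394,113), (381,234), (249,217). The wrench's handle end is at (316,215) and its worm near (323,155). The rail crosses above the nut.

```bash
python3 - <<'E'
from h import *
c=cam('top')
C=ray(c,[(265,97),(394,113),(381,234),(249,217)],.02);print(C.round(3))
im=cv2.imread('pics/top0.png'); 
# deck mask refine: 
hsv=cv2.cvtColor(im,cv2.COLOR_BGR2HSV)
ctr=C.mean(0); ex=(C[0]+C[1]-C[2]-C[3]); yaw=np.arctan2(ex[1],ex[0]); print('ctr',ctr,'yaw',yaw)
nut=ctr[:2]+.065*np.array([np.cos(yaw),np.sin(yaw)]);print('nut',nut)
print(np.linalg.norm(C[0]-C[1]),np.linalg.norm(C[1]-C[2]))
print('handle end, worm',ray(c,[(316,216),(323,157)],.033).round(3))
cs=cam('scene')
print('scene worm,handle end, redtip',ray(cs,[(341,258),(275,257)],.033).round(3),ray(cs,[(384,262)],.02))
big=cv2.resize(im[85:245,235:435],None,fx=4,fy=4,interpolation=cv2.INTER_CUBIC); 
s=cv2.imread('pics/scene0.png'); big2=cv2.resize(s[190:340,255:415],None,fx=4,fy=4,interpolation=cv2.INTER_CUBIC)
cv2.imwrite('pics/crop1.png',cv2.resize(big2,(640,600)))
E
```

```text
[[ 0.799  0.06   0.02 ]
 [ 0.76  -0.3    0.02 ]
 [ 0.423 -0.266  0.02 ]
 [ 0.464  0.098  0.02 ]]
ctr [ 0.61145379 -0.10187007  0.02      ] yaw -0.10765380520912747
nut [ 0.6760775  -0.10885406]
0.361912303215807 0.3386173368085212
handle end, worm [[ 0.47  -0.085  0.033]
 [ 0.632 -0.102  0.033]]
scene worm,handle end, redtip [[ 0.634 -0.101  0.033]
 [ 0.47  -0.085  0.033]] [[ 0.74200474 -0.1139059   0.02      ]]
```

View pics/crop1.png

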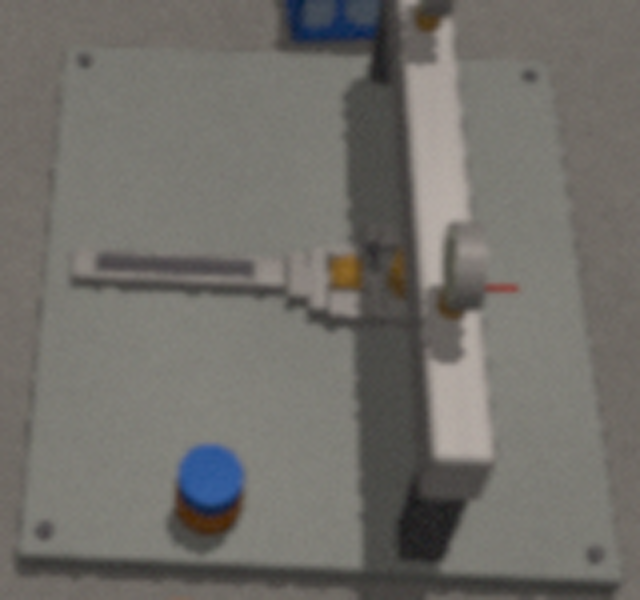

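The worm's orange brass is at about (345,270) in the crop, the wrench runs almost parallel to deck x, and the handle side is clear. I'll write a move helper, then go to a leaned look pose behind the worm with the gripper shut.

```bash
cat >> h.py <<'E'
EDGE=np.array([-.011,0,.014])
def goal(E,yaw,lean,edge=EDGE,P=None,Rn=None):
    """numbers for step_arm putting the rear tip edge at E; tool x ahead along yaw, leaning back by lean"""
    o=bot.get_obs(); p=o['ee_pos'] if P is None else P; Rc=R.from_rotvec(o['eef_rot']) if Rn is None else Rn
    Rt=R.from_euler('z',yaw)*R.from_euler('y',-lean)*R.from_euler('x',np.pi)
    t=np.array(E)-Rt.apply(edge)
    s=Rc.inv().apply(t-p)/.75; w=(Rc.inv()*Rt).as_rotvec()/np.radians(45)
    print('tcp',t.round(4),'inc',s.round(4),w.round(4),'dist',np.linalg.norm(t-p).round(3),'deg',np.degrees(np.linalg.norm(w)*np.radians(45)).round(1))
    return t,Rt
E
python3 - <<'E'
from h import *
t,Rt=goal([.633-.035,-.1035+.003,.031+.06],-.1,np.radians(37))
print(Rt.as_matrix().round(2)); 
E
```

```text
tcp [ 0.5984 -0.1005  0.1088] inc [ 0.7254 -0.4078  0.1818] [-0.1632  0.8117  0.4806] dist 0.639 deg 43.1
[[ 0.79 -0.1   0.6 ]
 [-0.08 -1.   -0.06]
 [ 0.6   0.   -0.8 ]]
```

Emit:
step_arm:
  increments: [-1,0.725,-0.408,0,-0.163,0.812,0.481,-1,0.725,-0.408,0,-0.163,0.812,0.481,-1,0.725,-0.408,0,-0.163,0.812,0.481,-1,0.725,-0.408,0,-0.163,0.812,0.481,-1,0.725,-0.408,0,-0.163,0.812,0.481,-1,0.725,-0.408,0,-0.163,0.812,0.481,-1,0.725,-0.408,0,-0.163,0.812,0.481,-1,0.725,-0.408,0,-0.163,0.812,0.481,-1,0.725,-0.408,0,-0.163,0.812,0.481,-1,0.725,-0.408,0,-0.163,0.812,0.481,-1,0.725,-0.408,0,-0.163,0.812,0.481,-1,0.725,-0.408,0,-0.163,0.812,0.481,-1,0.725,-0.408,0,-0.163,0.812,0.481,-1,0.725,-0.408,0,-0.163,0.812,0.481,-1,0.725,-0.408,0.182,-0.163,0.812,0.481,-1,0.725,-0.408,0.182,-0.163,0.812,0.481,-1,0.725,-0.408,0.182,-0.163,0.812,0.481,-1,0.725,-0.408,0.182,-0.163,0.812,0.481,-1,0.725,-0.408,0.182,-0.163,0.812,0.481,-1,0.725,-0.408,0.182,-0.163,0.812,0.481]

```text
clock: 2.1
ee_pos: [0.5978, -0.1019, 0.1087]
eef_rot: [2.945, -0.149, 0.985]
ft_force: [-0.7, 0.0, 0.6]
gripper_width: -0.0001
finger_force: 0.0
```

```bash
python3 - <<'E'
from h import *
o=bot.get_obs();print(o['clock'],o['ee_pos'],o['eef_rot'],o['qpos'],o['gripper_width'])
im,d=bot.grab_frame('wrist'); save('w1.png',im); np.save('w1.npy',d)
c=cam('wrist',o); print(proj(c,[[.633,-.1035,.031],[.676,-.1088,.042]]))
E
```

```text
2.1 [ 0.59779321 -0.10188951  0.10869647] [ 2.94457486 -0.14872549  0.98496374] [-0.38009529  0.25577795  2.16995596  1.08269981  0.18771037  0.27009802] -0.00013670498530507025
[[273.4199449  243.98143873]
 [274.69287298 185.01255128]]
```

View pics/w1.png

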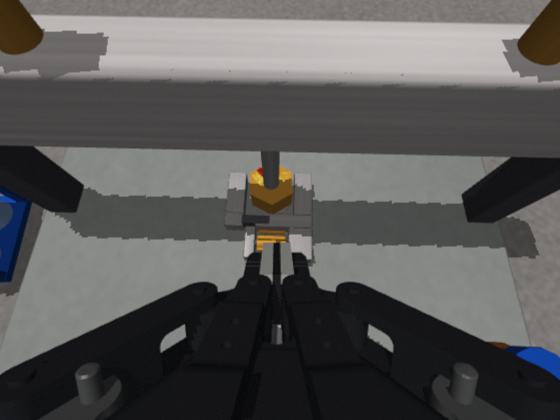

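The wrist view shows the nut at (270,188) with its red mark near (262,172). The worm is at about (271,240), just ahead of the shut fingertips at (277,245), so the estimate was good. Next I'll zoom in to read the ribs.

```bash
python3 - <<'E'
from h import *
im=cv2.imread('pics/w1.png'); cr=im[160:265,215:325]
cv2.imwrite('pics/w1c.png',cv2.resize(cr,(660,600),interpolation=cv2.INTER_NEAREST) if 0 else cv2.resize(cr,None,fx=5.7,fy=5.7,interpolation=cv2.INTER_CUBIC))
o=bot.get_obs(); c=cam('wrist',o)
hsv=cv2.cvtColor(im,cv2.COLOR_BGR2HSV)
m=cv2.inRange(hsv,(8,120,90),(35,255,255))
w=m.copy(); w[:226]=0; w[258:]=0; w[:,:235]=0; w[:,305:]=0
ys,xs=np.nonzero(w); print('worm px',xs.min(),xs.max(),ys.min(),ys.max(),xs.mean(),ys.mean())
b=im[226:256,258:285].astype(int); print('brightness by row'); print([(226+i,int(v)) for i,v in enumerate(b[:,:,2].mean(1))])
r=cv2.inRange(hsv,(0,150,90),(6,255,255))|cv2.inRange(hsv,(172,150,90),(180,255,255)); r[:150]=0;r[215:]=0;r[:,:230]=0;r[:,310:]=0
ys,xs=np.nonzero(r);print('red',np.c_[xs,ys].tolist()[:40])
print('red ctr',ray(c,[(xs.mean(),ys.mean())],.042))
print('tip proj',proj(c,o['ee_pos']+R.from_rotvec(o['eef_rot']).apply([[0.011,0,.014],[-.011,0,.014]])))
E
```

```text
worm px 256 285 230 250 268.98542274052477 238.07871720116617
brightness by row
[(226, 69), (227, 54), (228, 54), (229, 64), (230, 91), (231, 114), (232, 110), (233, 86), (234, 74), (235, 120), (236, 179), (237, 194), (238, 163), (239, 122), (240, 144), (241, 186), (242, 167), (243, 111), (244, 101), (245, 99), (246, 96), (247, 98), (248, 103), (249, 100), (250, 90), (251, 83), (252, 81), (253, 76), (254, 75), (255, 75)]
red [[259, 168], [260, 168], [261, 168], [258, 169], [259, 169], [260, 169], [261, 169], [258, 170], [259, 170], [260, 170], [261, 170], [262, 170], [258, 171], [259, 171], [260, 171], [261, 171], [262, 171], [259, 172], [260, 172], [261, 172], [262, 172], [261, 173], [262, 173], [261, 174], [262, 174], [262, 175]]
red ctr [[ 0.69089714 -0.09905933  0.042     ]]
tip proj [[276.11412455 239.92238226]
 [276.13884057 279.91703599]]
```

View pics/w1c.png

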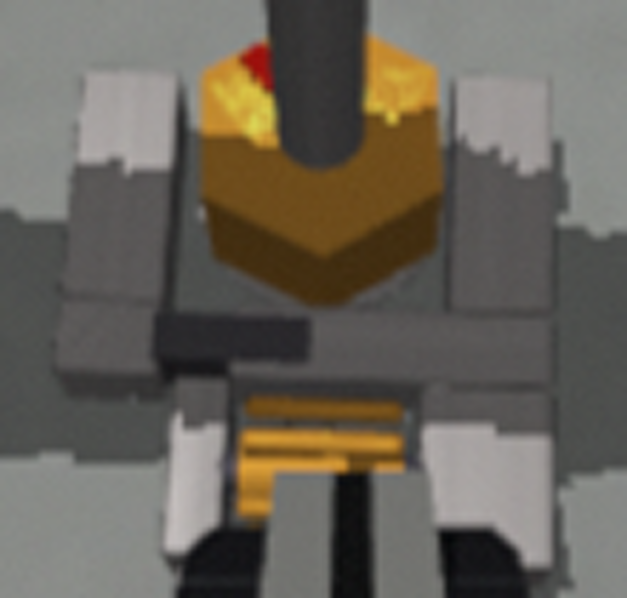

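Jaws lie left and right of the nut with gaps. The worm spans crop x 237–405, with rib stripes near crop y 408, 440 and 463, and the fingertips hide its lower part. The tips are only about 13 mm wide together. I'll take a depth profile across the worm from slightly farther back with a 31 degree lean.

```bash
cat >> h.py <<'E'
def pts(c,d):
    K,Rm,p,m=c; v,u=np.mgrid[:d.shape[0],:d.shape[1]]
    x=(u-K[0,2])/K[0,0]; y=(v-K[1,2])/K[1,1]
    return np.stack([x*d,-y*d,-d],-1)@Rm.T+p
E
python3 - <<'E'
from h import *
o=bot.get_obs(); c=cam('wrist',o); d=np.load('w1.npy'); P=pts(c,d)
for r in range(224,246): 
    q=P[r,258:272]; q=q[q[:,2]>0]; print(r,np.median(q,0).round(4),q[:,2].std().round(4))
print('jaw faces row 215', [(u,*P[195,u].round(4)) for u in range(222,318,3)])
goal([.633-.05,-.1025+.005,.031+.06],-.1,np.radians(31))
E
```

```text
224 [ 0.6491 -0.0985  0.0354] 0.0004
225 [ 0.6481 -0.0984  0.0354] 0.0006
226 [ 0.6475 -0.0984  0.0351] 0.0007
227 [ 0.6474 -0.0983  0.0332] 0.0007
228 [ 0.6473 -0.0982  0.0311] 0.0005
229 [ 0.6477 -0.0981  0.0281] 0.0006
230 [ 0.6441 -0.0981  0.0359] 0.003
231 [ 0.6434 -0.098   0.036 ] 0.0007
232 [ 0.6427 -0.098   0.036 ] 0.0007
233 [ 0.642  -0.0979  0.0352] 0.0038
234 [ 0.6458 -0.0977  0.0211] 0.0006
235 [ 0.6447 -0.0977  0.0216] 0.0028
236 [ 0.6379 -0.0977  0.0418] 0.0006
237 [ 0.6371 -0.0977  0.0418] 0.0006
238 [ 0.6361 -0.0976  0.0416] 0.0008
239 [ 0.6356 -0.0975  0.0414] 0.0005
240 [ 0.6359 -0.0974  0.038 ] 0.0005
241 [ 0.6351 -0.0974  0.0378] 0.0007
242 [ 0.6346 -0.0973  0.0375] 0.0007
243 [ 0.6137 -0.0979  0.1085] 0.0341
244 [ 0.6128 -0.0979  0.1097] 0.0347
245 [ 0.6122 -0.0979  0.1104] 0.0353
jaw faces row 215 [(222, np.float64(0.6832), np.float64(-0.0654), np.float64(0.0207)), (225, np.float64(0.6829), np.float64(-0.0679), np.float64(0.0209)), (228, np.float64(0.6758), np.float64(-0.0722), np.float64(0.0353)), (231, np.float64(0.6755), np.float64(-0.0745), np.float64(0.0353
[... 1305 characters left out ...]
64(0.6681), np.float64(-0.1205), np.float64(0.0415)), (294, np.float64(0.6707), np.float64(-0.1235), np.float64(0.0352)), (297, np.float64(0.6698), np.float64(-0.1257), np.float64(0.0367)), (300, np.float64(0.6697), np.float64(-0.128), np.float64(0.0362)), (303, np.float64(0.6699), np.float64(-0.1305), np.float64(0.0353)), (306, np.float64(0.6698), np.float64(-0.1329), np.float64(0.0351)), (309, np.float64(0.6691), np.float64(-0.135), np.float64(0.0362)), (312, np.float64(0.6753), np.float64(-0.1399), np.float64(0.0216)), (315, np.float64(0.6752), np.float64(-0.1425), np.float64(0.0213))]
tcp [ 0.5852 -0.0977  0.1087] inc [-0.0154 -0.004  -0.0098] [ 0.0026 -0.1358  0.0009] dist 0.014 deg 6.1
```

Depth is clean with a bias of about +1.2 mm in z. The worm centre is near (0.6345, -0.102, 0.031), and the top rib is about 8° past the top. Next I'll check the fingertip geometry in the tool frame.

```bash
python3 - <<'E'
from h import *
o=bot.get_obs(); c=cam('wrist',o); d=np.load('w1.npy'); P=pts(c,d)
T=R.from_rotvec(o['eef_rot']).inv().apply((P-o['ee_pos']).reshape(-1,3)).reshape(P.shape)
for r in (242,243,244,246,248,252,258,265): print(r,[tuple((T[r,u]*1000).round(1)) for u in (262,266,270,276,284,288)])
r=247;print([(u,round(T[r,u,1]*1000,1),round(T[r,u,2]*1000,1)) for u in range(255,300,2)])
for E in ([.6345-.02,-.1005,.031+.025],[.6345-.0055,-.1025,.031+.0068]): goal(E,-.1,np.radians(34))
E
```

```text
242 [(np.float64(-15.2), np.float64(-10.3), np.float64(78.4)), (np.float64(-15.8), np.float64(-7.4), np.float64(79.9)), (np.float64(-15.2), np.float64(-4.5), np.float64(78.4)), (np.float64(-15.2), np.float64(-0.1), np.float64(78.4)), (np.float64(-15.2), np.float64(5.7), np.float64(78.3)), (np.float64(-16.8), np.float64(8.8), np.float64(82.6))]
243 [(np.float64(-16.0), np.float64(-10.3), np.float64(78.5)), (np.float64(10.8), np.float64(-4.9), np.float64(10.3)), (np.float64(11.3), np.float64(-2.9), np.float64(9.2)), (np.float64(11.2), np.float64(-0.1), np.float64(9.3)), (np.float64(11.0), np.float64(3.8), np.float64(9.9)), (np.float64(10.9), np.float64(5.8), np.float64(10.2))]
244 [(np.float64(-16.6), np.float64(-10.3), np.float64(78.0)), (np.float64(11.2), np.float64(-4.8), np.float64(8.1)), (np.float64(11.3), np.float64(-2.9), np.float64(7.8)), (np.float64(10.8), np.float64(-0.1), np.float64(8.9)), (np.float64(11.4), np.float64(3.8), np.float64(7.6)), (np.float64(11.0), np.float64(5.7), np.float64(8.6))]
246 [(np.float64(-18.4), np.float64(-10.3), np.float64(78.6)), (np.float64(11.3)
[... 2096 characters left out ...]
loat64(0.4), np.float64(4.4)), (279, np.float64(1.4), np.float64(4.3)), (281, np.float64(2.3), np.float64(5.0)), (283, np.float64(3.2), np.float64(4.4)), (285, np.float64(4.2), np.float64(4.7)), (287, np.float64(5.1), np.float64(5.4)), (289, np.float64(6.1), np.float64(5.3)), (291, np.float64(10.9), np.float64(79.8)), (293, np.float64(12.2), np.float64(78.0)), (295, np.float64(13.7), np.float64(78.6)), (297, np.float64(15.2), np.float64(78.6)), (299, np.float64(16.7), np.float64(79.2))]
tcp [ 0.6158 -0.1006  0.0738] inc [-0.0109 -0.0043  0.052 ] [ 0.0026 -0.0692  0.0009] dist 0.04 deg 3.1
tcp [ 0.6303 -0.1026  0.0556] inc [-0.0099 -0.0036  0.0831] [ 0.0026 -0.0692  0.0009] dist 0.063 deg 3.1
```

```bash
python3 - <<'E'
from h import *
goal([.635-.0055,-.1025,.031+.020],-.1,np.radians(34))
E
```

```text
tcp [ 0.6308 -0.1026  0.0688] inc [ 0.0012 -0.0037  0.0695] [ 0.0026 -0.0692  0.0009] dist 0.052 deg 3.1
```

Emit:
step_arm:
  increments: [-1,0.001,-0.004,0.03,0.003,-0.069,0.001,-1,0.001,-0.004,0.0695,0.003,-0.069,0.001,-1,0.001,-0.004,0.0695,0.003,-0.069,0.001,-1,0.001,-0.004,0.0695,0.003,-0.069,0.001,-1,0.001,-0.004,0.0695,0.003,-0.069,0.001]

```text
clock: 2.65
ee_pos: [0.6301, -0.1016, 0.0691]
eef_rot: [2.973, -0.148, 0.91]
ft_force: [-0.1, -0.1, -0.5]
gripper_width: -0.0002
finger_force: 0.0
```

```bash
cat >> h.py <<'E'
def look(name=None,edge=True):
    o=bot.get_obs(); c=cam('wrist',o); im,d=bot.grab_frame('wrist'); P=pts(c,d)
    if name: save(name,im)
    Rc=R.from_rotvec(o['eef_rot']); print('t',o['clock'],'tcp',o['ee_pos'].round(4),'edge',(o['ee_pos']+Rc.apply(EDGE)).round(4),'F',o['ft_force'].round(1),'q',o['qpos'].round(2))
    return o,c,im,d,P
def worm(P,x0=.60,x1=.665,y=-.0975):
    """median profile x,z (mm) by image row of strip near y"""
    for r in range(200,300):
        q=P[r].reshape(-1,3); q=q[(abs(q[:,1]-y)<.004)&(q[:,0]>x0)&(q[:,0]<x1)&(q[:,2]<.06)]
        if len(q)>2: m=np.median(q,0)*1000; print(r,m[0].round(1),(m[2]-1.2).round(1),end=' | ')
    print()
E
python3 - <<'E'
from h import *
o,c,im,d,P=look(); worm(P)
goal([.635-.0055,-.1025,.031+.0068],-.1,np.radians(34))
goal([.635+.009,-.1035,.031+.0068],-.1,np.radians(34))
E
```

```text
t 2.65 tcp [ 0.6301 -0.1016  0.0691] edge [ 0.6289 -0.1014  0.0514] F [-0.1 -0.1 -0.5] q [-0.34  0.36  2.11  0.97  0.17  0.4 ]
219 664.8 41.4 | 220 664.4 40.9 | 221 663.9 40.3 | 222 663.5 39.1 | 223 663.3 38.4 | 224 663.5 35.4 | 225 663.5 33.5 | 226 663.6 30.9 | 227 663.7 28.3 | 228 663.6 26.3 | 229 663.6 24.0 | 230 664.1 20.4 | 231 663.5 20.1 | 232 662.7 19.4 | 233 662.4 19.1 | 234 661.7 18.8 | 235 661.1 18.2 | 236 657.2 32.4 | 237 656.3 33.3 | 238 655.6 33.1 | 239 655.0 33.2 | 240 654.3 33.7 | 241 653.8 33.1 | 242 653.2 33.1 | 243 652.8 33.2 | 244 652.2 33.4 | 245 651.6 33.1 | 246 651.0 33.3 | 247 650.4 33.5 | 248 649.8 33.5 | 249 649.2 33.6 | 250 648.6 33.4 | 
tcp [ 0.6308 -0.1026  0.0556] inc [-0.0092  0.0013  0.0157] [-0.0009 -0.001  -0.    ] dist 0.014 deg 0.1
tcp [ 0.6453 -0.1036  0.0556] inc [0.0069 0.0007 0.0266] [-0.0009 -0.001  -0.    ] dist 0.021 deg 0.1
```

Emit:
step_arm:
  increments: [-1,-0.0045,0.001,0.008,0,0,0,-1,-0.0065,0.001,0.0115,0,0,0,-1,-0.0092,0.001,0.0157,0,0,0,-1,-0.0092,0.001,0.0157,0,0,0]

```text
clock: 3.1
ee_pos: [0.6305, -0.1023, 0.0549]
eef_rot: [2.974, -0.15, 0.909]
ft_force: [0.2, -0.0, 1.5]
gripper_width: 0.0004
finger_force: 0.2
```

```bash
python3 - <<'E'
from h import *
o=bot.get_obs();Rc=R.from_rotvec(o['eef_rot']); print(o['ee_pos'].round(4),(o['ee_pos']+Rc.apply(EDGE)).round(4),o['ft_force'].round(1),o['qpos'].round(2))
goal([.635+.009,-.1035,.031+.0068],-.1,np.radians(34))
E
```

```text
[ 0.6305 -0.1023  0.0549] [ 0.6292 -0.1022  0.0371] [ 0.2 -0.   1.5] [-0.35  0.39  2.12  1.18  0.15  0.19]
tcp [ 0.6453 -0.1036  0.0556] inc [ 0.0169 -0.0002  0.0103] [-0.001   0.0003 -0.0011] dist 0.015 deg 0.1
```

Emit:
step_arm:
  increments: [-1,0.0034,0,0.002,0,0,0,-1,0.0068,0,0.004,0,0,0,-1,0.0102,0,0.006,0,0,0,-1,0.0136,0,0.008,0,0,0,-1,0.017,0,0.0103,0,0,0,-1,0.017,0,0.0103,0,0,0]

```text
clock: 3.7
ee_pos: [0.6469, -0.1042, 0.0555]
eef_rot: [2.973, -0.148, 0.91]
ft_force: [0.1, -0.3, -0.2]
gripper_width: -0.0
finger_force: 0.0
```

```bash
python3 - <<'E'
from h import *
o=bot.get_obs();Rc=R.from_rotvec(o['eef_rot']); print(o['ee_pos'].round(4),(o['ee_pos']+Rc.apply(EDGE)).round(4),o['ft_force'].round(1),o['qpos'].round(2))
goal([.635-.035,-.100,.031+.06],-.1,np.radians(34))
E
```

```text
[ 0.6469 -0.1042  0.0555] [ 0.6456 -0.1041  0.0378] [ 0.1 -0.3 -0.2] [-0.34  0.4   2.09  1.06  0.15  0.32]
tcp [ 0.6013 -0.1001  0.1088] inc [-0.0109  0.0006 -0.0929] [-0.0005 -0.0007  0.0006] dist 0.07 deg 0.0
```

Emit:
step_arm:
  increments: [-1,0,0,-0.04,0,0,0,-1,-0.011,0.001,-0.093,0,0,0,-1,-0.011,0.001,-0.093,0,0,0,-1,-0.011,0.001,-0.093,0,0,0]

```text
clock: 4.1
ee_pos: [0.6008, -0.1004, 0.1094]
eef_rot: [2.972, -0.148, 0.911]
ft_force: [1.0, 1.1, -0.3]
gripper_width: 0.0001
finger_force: 0.0
```

```bash
python3 - <<'E'
from h import *
o,c,im,d,P=look('w2.png'); worm(P)
E
```

```text
t 4.1 tcp [ 0.6008 -0.1004  0.1094] edge [ 0.5996 -0.1003  0.0916] F [ 1.   1.1 -0.3] q [-0.37  0.26  2.12  0.68  0.24  0.68]
200 663.5 39.0 | 201 663.5 36.9 | 202 663.5 34.6 | 203 663.5 32.5 | 204 663.6 29.9 | 205 663.8 27.2 | 206 663.1 26.6 | 207 660.3 33.1 | 208 659.6 32.8 | 209 658.5 33.6 | 210 657.9 32.8 | 211 657.0 32.8 | 212 656.3 32.6 | 213 655.5 33.1 | 214 654.6 33.3 | 215 653.9 33.0 | 216 652.9 33.4 | 217 652.1 33.1 | 218 651.6 32.6 | 219 650.9 32.2 | 220 650.5 31.3 | 221 650.4 28.7 | 222 650.4 25.7 | 223 650.4 22.9 | 224 650.5 20.2 | 225 644.9 37.2 | 226 643.9 37.6 | 227 643.2 37.2 | 228 642.6 36.4 | 229 642.8 33.0 | 230 641.8 34.2 | 231 640.8 34.8 | 232 640.0 35.2 | 233 639.4 35.1 | 234 638.5 35.1 | 235 636.8 38.8 | 236 636.0 39.3 | 237 635.2 39.2 | 238 634.7 38.4 | 239 634.9 35.3 | 240 634.3 34.2 | 241 633.7 33.2 | 242 633.3 32.0 |
```

```bash
cat >> h.py <<'E'
def way(W,yaw=-.1,lean=34,end=None):
    for E in W: goal(E,yaw,np.radians(lean))
E
python3 - <<'E'
from h import *
way([[.639,-.1035,.052],[.639,-.1035,.0377],[.6475,-.1044,.0375],[.600,-.100,.091]])
E
```

```text
tcp [ 0.6403 -0.1036  0.0698] inc [ 0.0146 -0.0009  0.0723] [-0.0007 -0.0006 -0.0005] dist 0.055 deg 0.0
tcp [ 0.6403 -0.1036  0.0555] inc [ 0.004  -0.0009  0.0881] [-0.0007 -0.0006 -0.0005] dist 0.066 deg 0.0
tcp [ 0.6488 -0.1045  0.0553] inc [ 0.0133 -0.0008  0.0947] [-0.0007 -0.0006 -0.0005] dist 0.072 deg 0.0
tcp [ 0.6013 -0.1001  0.1088] inc [ 0.0005 -0.0004 -0.    ] [-0.0007 -0.0006 -0.0005] dist 0.0 deg 0.0
```

Emit:
step_arm:
  increments: [-1,0.0146,-0.001,0.05,0,0,0,-1,0.0146,-0.001,0.0723,0,0,0,-1,0.0146,-0.001,0.0723,0,0,0,-1,0.009,-0.001,0.08,0,0,0,-1,0.004,-0.001,0.088,0,0,0,-1,0.004,-0.001,0.088,0,0,0,-1,0.007,-0.001,0.09,0,0,0,-1,0.01,-0.001,0.0925,0,0,0,-1,0.0133,-0.001,0.0945,0,0,0,-1,0.0133,-0.001,0.0945,0,0,0]

```text
clock: 5.15
ee_pos: [0.6486, -0.1042, 0.0552]
eef_rot: [2.974, -0.148, 0.909]
ft_force: [-0.2, 0.3, 0.3]
gripper_width: -0.0
finger_force: 0.0
```

Emit:
step_arm:
  increments: [-1,0,0,-0.04,0,0,0,-1,-0.013,0,-0.0945,0,0,0,-1,-0.013,0,-0.0945,0,0,0,-1,-0.013,0,-0.0945,0,0,0]

```text
clock: 5.55
ee_pos: [0.6005, -0.0995, 0.1092]
eef_rot: [2.973, -0.149, 0.91]
ft_force: [-0.2, -0.5, -0.6]
gripper_width: 0.0
finger_force: 0.0
```

```bash
python3 - <<'E'
from h import *
o,c,im,d,P=look('w3.png'); worm(P,x1=.656)
E
```

```text
t 5.55 tcp [ 0.6005 -0.0995  0.1092] edge [ 0.5993 -0.0994  0.0914] F [-0.2 -0.5 -0.6] q [-0.36  0.26  2.12  0.68  0.24  0.69]
212 655.7 33.2 | 213 655.0 32.8 | 214 654.0 33.2 | 215 653.4 32.9 | 216 652.5 32.9 | 217 651.9 32.4 | 218 651.1 32.8 | 219 650.7 31.6 | 220 650.4 29.7 | 221 650.6 26.5 | 222 650.5 23.9 | 223 650.4 21.4 | 224 645.5 36.4 | 225 644.2 37.1 | 226 643.3 37.5 | 227 642.6 37.6 | 228 642.5 35.0 | 229 642.2 33.8 | 230 641.4 34.2 | 231 640.3 34.9 | 232 639.6 35.1 | 233 638.8 35.3 | 234 637.9 35.7 | 235 636.4 39.1 | 236 635.6 39.1 | 237 634.9 39.0 | 238 634.2 38.4 | 239 634.6 33.8 | 240 634.1 33.1 | 241 633.3 32.9 | 242 633.0 31.2 |
```

No rib moved that time, so the tip passed over it. The wrist view also put the finger end near z ≈ 11 mm rather than 14, so I'll use 11 and probe gently.

```bash
sed -i 's/EDGE=np.array(\[-.011,0,.014\])/EDGE=np.array([-.011,0,.011])/' h.py
python3 - <<'E'
from h import *
way([[.639,-.1035,.052],[.639,-.1035,.0395],[.639,-.1035,.0377],[.6475,-.1044,.0377]])
E
```

```text
tcp [ 0.642  -0.1038  0.0673] inc [0.015  0.0002 0.0763] [-0.0008  0.0002 -0.0005] dist 0.058 deg 0.0
tcp [ 0.642  -0.1038  0.0548] inc [0.0057 0.0002 0.0901] [-0.0008  0.0002 -0.0005] dist 0.068 deg 0.0
tcp [ 0.642  -0.1038  0.053 ] inc [0.0044 0.0002 0.0921] [-0.0008  0.0002 -0.0005] dist 0.069 deg 0.0
tcp [ 0.6505 -0.1047  0.053 ] inc [0.0138 0.0003 0.0985] [-0.0008  0.0002 -0.0005] dist 0.075 deg 0.0
```

Emit:
step_arm:
  increments: [-1,0.015,0,0.05,0,0,0,-1,0.015,0,0.0763,0,0,0,-1,0.015,0,0.0763,0,0,0,-1,0.0057,0,0.09,0,0,0,-1,0.0057,0,0.09,0,0,0,-1,0.005,0,0.091,0,0,0,-1,0.0044,0,0.092,0,0,0]

```text
clock: 6.3
ee_pos: [0.6422, -0.1036, 0.0537]
eef_rot: [2.973, -0.148, 0.91]
ft_force: [-1.5, 0.1, 7.7]
gripper_width: -0.0005
finger_force: 4.0
```

```bash
python3 - <<'E'
from h import *
o=bot.get_obs();Rc=R.from_rotvec(o['eef_rot']); print(o['ee_pos'].round(4),(o['ee_pos']+Rc.apply(EDGE)).round(4),o['ft_force'].round(1),o['qpos'].round(2))
way([[.6475,-.1044,.0377]])
E
```

```text
[ 0.6422 -0.1036  0.0537] [ 0.6392 -0.1033  0.0384] [-1.5  0.1  7.7] [-0.34  0.4   2.1   1.13  0.15  0.25]
tcp [ 0.6505 -0.1047  0.053 ] inc [0.0087 0.0004 0.007 ] [-0.0008 -0.0008  0.0003] dist 0.008 deg 0.1
```

Emit:
step_arm:
  increments: [-1,0.003,0,0.002,0,0,0,-1,0.006,0,0.004,0,0,0]

```text
clock: 6.5
ee_pos: [0.6464, -0.1038, 0.0532]
eef_rot: [2.974, -0.148, 0.908]
ft_force: [-1.1, -0.1, 1.8]
gripper_width: 0.0003
finger_force: 0.6
```

Emit:
step_arm:
  increments: [-1,0.003,0,0.0025,0,0,0,-1,0.0045,0,0.003,0,0,0]

```text
clock: 6.7
ee_pos: [0.6508, -0.1042, 0.0524]
eef_rot: [2.975, -0.148, 0.907]
ft_force: [1.1, -0.0, 0.1]
gripper_width: -0.0
finger_force: 0.3
```

Emit:
step_arm:
  increments: [-1,0,0,-0.04,0,0,0,-1,-0.014,0,-0.0985,0,0,0,-1,-0.014,0,-0.0985,0,0,0,-1,-0.014,0,-0.0985,0,0,0]

```text
clock: 7.1
ee_pos: [0.601, -0.0995, 0.1089]
eef_rot: [2.973, -0.149, 0.909]
ft_force: [0.5, -0.1, 0.1]
gripper_width: 0.0001
finger_force: 0.0
```

```bash
python3 - <<'E'
from h import *
o,c,im,d,P=look('w4.png'); worm(P,x1=.656)
E
```

```text
t 7.1 tcp [ 0.601  -0.0995  0.1089] edge [ 0.5981 -0.0992  0.0937] F [ 0.5 -0.1  0.1] q [-0.36  0.26  2.12  0.68  0.24  0.69]
212 655.9 33.4 | 213 655.3 33.0 | 214 654.5 32.8 | 215 653.7 33.4 | 216 652.8 33.3 | 217 652.2 32.8 | 218 651.6 32.4 | 219 650.7 32.3 | 220 650.4 31.2 | 221 650.2 28.5 | 222 650.6 25.0 | 223 650.5 22.5 | 224 645.8 36.1 | 225 644.8 36.3 | 226 644.1 36.3 | 227 643.5 35.8 | 228 645.1 27.3 | 229 642.7 33.2 | 230 641.7 34.2 | 231 640.9 34.5 | 232 640.1 34.8 | 233 638.3 38.9 | 234 637.4 39.2 | 235 636.7 39.1 | 236 636.1 38.7 | 237 635.6 37.2 | 238 635.5 34.4 | 239 634.8 34.1 | 240 634.4 33.3 | 241 633.8 32.8 | 242 633.3 31.8 |
```

The ribs moved about 8°, so the next rib is now about 9° before the top. Next is a full stroke on it.

```bash
python3 - <<'E'
from h import *
way([[.630,-.1025,.048],[.630,-.1025,.0372],[.6475,-.1044,.0372]])
E
```

```text
tcp [ 0.633  -0.1028  0.0633] inc [0.0015 0.0002 0.0733] [-0.001   0.0008 -0.0005] dist 0.055 deg 0.1
tcp [ 0.633  -0.1028  0.0525] inc [-0.0065  0.0002  0.0853] [-0.001   0.0008 -0.0005] dist 0.064 deg 0.1
tcp [ 0.6505 -0.1047  0.0525] inc [0.0129 0.0004 0.0984] [-0.001   0.0008 -0.0005] dist 0.074 deg 0.1
```

Emit:
step_arm:
  increments: [-1,0.0015,0,0.045,0,0,0,-1,0.0015,0,0.0733,0,0,0,-1,0.0015,0,0.0733,0,0,0,-1,-0.0035,0,0.081,0,0,0,-1,-0.0065,0,0.0853,0,0,0,-1,-0.0065,0,0.0853,0,0,0,-1,-0.004,0,0.087,0,0,0,-1,-0.0015,0,0.0886,0,0,0,-1,0.001,0,0.0904,0,0,0]

```text
clock: 8.05
ee_pos: [0.6403, -0.1034, 0.0547]
eef_rot: [2.972, -0.148, 0.913]
ft_force: [-5.5, -0.2, 10.1]
gripper_width: -0.0003
finger_force: 5.9
```

Emit:
step_arm:
  increments: [-1,0.0025,0,0.0017,0,0,0,-1,0.005,0,0.0034,0,0,0,-1,0.0075,0,0.005,0,0,0,-1,0.01,0,0.0066,0,0,0,-1,0.0122,0,0.008,0,0,0,-1,0.0122,0,0.008,0,0,0]

```text
clock: 8.65
ee_pos: [0.6505, -0.1042, 0.0521]
eef_rot: [2.975, -0.148, 0.907]
ft_force: [-0.2, 0.1, 0.7]
gripper_width: -0.0001
finger_force: 0.5
```

Emit:
step_arm:
  increments: [-1,0,0,-0.04,0,0,0,-1,-0.013,0,-0.0985,0,0,0,-1,-0.013,0,-0.0985,0,0,0,-1,-0.013,0,-0.0985,0,0,0]

```text
clock: 9.05
ee_pos: [0.6014, -0.0996, 0.1091]
eef_rot: [2.973, -0.149, 0.91]
ft_force: [0.1, -1.0, -0.5]
gripper_width: -0.0001
finger_force: 0.0
```

```bash
python3 - <<'E'
from h import *
o,c,im,d,P=look('w5.png'); worm(P,x1=.656)
way([[.630,-.1025,.048],[.630,-.1025,.0372],[.6475,-.1044,.0372]])
E
```

```text
t 9.05 tcp [ 0.6014 -0.0996  0.1091] edge [ 0.5984 -0.0993  0.0939] F [ 0.1 -1.  -0.5] q [-0.36  0.26  2.12  0.67  0.24  0.69]
213 655.7 32.8 | 214 655.0 32.6 | 215 654.0 33.4 | 216 653.3 33.3 | 217 652.5 33.2 | 218 651.9 32.6 | 219 651.0 32.9 | 220 650.8 31.7 | 221 650.4 29.3 | 222 650.7 26.6 | 223 650.5 24.0 | 224 650.4 21.1 | 225 645.3 36.2 | 226 644.6 36.4 | 227 643.8 36.3 | 228 643.3 35.3 | 229 644.5 27.9 | 230 642.3 33.6 | 231 641.4 34.4 | 232 640.3 34.9 | 233 639.6 35.0 | 234 637.8 39.1 | 235 637.2 39.1 | 236 636.3 39.3 | 237 635.8 38.3 | 238 635.9 34.6 | 239 635.3 34.1 | 240 634.7 34.0 | 241 634.1 33.1 | 242 633.4 32.3 | 
tcp [ 0.633  -0.1028  0.0633] inc [0.0012 0.0001 0.0733] [-0.001   0.0006 -0.0008] dist 0.055 deg 0.1
tcp [ 0.633  -0.1028  0.0525] inc [-0.0069  0.0002  0.0852] [-0.001   0.0006 -0.0008] dist 0.064 deg 0.1
tcp [ 0.6505 -0.1047  0.0525] inc [0.0126 0.0003 0.0984] [-0.001   0.0006 -0.0008] dist 0.074 deg 0.1
```

```bash
cat >> h.py <<'E'
def gap(P):
    """moving/fixed jaw inner faces along wrench y (mm), near the deck-level gap, by head tops"""
    n=np.array([np.sin(.1),np.cos(.1)]); t=np.array([np.cos(.1),-np.sin(.1)])
    Q=P.reshape(-1,3); a=Q[:,:2]@t; b=Q[:,:2]@n; 
    for lo in (.665,.672,.679):
        s=(a>lo+.0)&(a<lo+.008)&(Q[:,2]>.0325)&(Q[:,2]<.0375)
        bb=np.sort(b[s]*1000); 
        if len(bb)<10: continue
        k=np.argmax(np.diff(bb)); print('a',lo,'fixed',bb[0].round(1),bb[k].round(1),'moving',bb[k+1].round(1),bb[-1].round(1),'gap',(bb[k+1]-bb[k]).round(1))
E
python3 - <<'E'
from h import *
o,c,im,d,P=look('w6.png'); gap(P)
w=[cv2.imread(f'pics/w{i}.png') for i in (2,3,4,5)]
cv2.imwrite('pics/cmp.png',cv2.resize(np.vstack([np.hstack([x[155:250,210:330] for x in w[:2]]),np.hstack([x[155:250,210:330] for x in w[2:]])]),None,fx=3,fy=3,interpolation=cv2.INTER_CUBIC))
E
```

```text
t 9.1 tcp [ 0.6017 -0.0996  0.1084] edge [ 0.5987 -0.0993  0.0931] F [ 0.4  0.3 -0.8] q [-0.36  0.26  2.12  0.68  0.24  0.69]
a 0.665 fixed -195.6 -193.1 moving -68.6 138.9 gap 124.5
a 0.672 fixed -195.7 -193.7 moving -69.0 120.1 gap 124.7
a 0.679 fixed -196.6 -193.9 moving -69.2 176.5 gap 124.7
```

View pics/cmp.png

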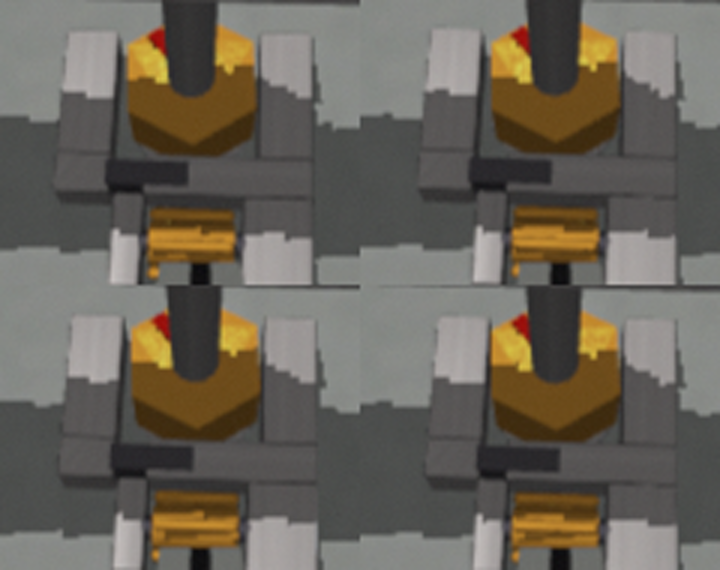

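```bash
cat >> h.py <<'E'
def gap(P,yaw=-.1):
    n=np.array([-np.sin(yaw),np.cos(yaw)]); t=np.array([np.cos(yaw),np.sin(yaw)]); N=np.array([.680,-.108])
    Q=P.reshape(-1,3); a=(Q[:,:2]-N)@t; b=(Q[:,:2]-N)@n
    for lo in (-.018,-.013,-.008,-.003):
        s=(a>lo)&(a<lo+.005)&(Q[:,2]>.0335)&(Q[:,2]<.0375)&(abs(b)<.045)
        bb=np.sort(b[s]*1000)
        f=bb[bb<0]; g=bb[bb>0]
        f=f[np.r_[True,np.diff(f)<1.0].cumprod().astype(bool)]; g=g[::-1]; g=g[np.r_[True,-np.diff(g)<1.0].cumprod().astype(bool)]
        print('a',lo,'fixed',f[[0,-1]].round(1),'moving',g[[-1,0]].round(1),'gap',(g[-1]-f[-1]).round(1),'outer',(g[0]-f[0]).round(1))
E
python3 - <<'E'
from h import *
o,c,im,d,P=look(); gap(P)
np.save('w6.npy',d)
d=np.load('w1.npy'); o['ee_pos']=np.array([ 0.59779321,-0.10188951,0.10869647]);o['eef_rot']=np.array([ 2.94457486,-0.14872549,0.98496374]); gap(pts(cam('wrist',o),d))
E
```

```text
t 9.15 tcp [ 0.6018 -0.0996  0.1078] edge [ 0.5989 -0.0993  0.0926] F [-0.5 -0.3 -0.5] q [-0.36  0.26  2.12  0.68  0.24  0.69]
a -0.018 fixed [-29.  -15.9] moving [20.5 33.5] gap 36.4 outer 62.5
a -0.013 fixed [-29.2 -16. ] moving [19.9 33.6] gap 35.9 outer 62.8
a -0.008 fixed [-29.3 -16.1] moving [19.9 33.1] gap 36.0 outer 62.4
a -0.003 fixed [-29.6 -16.3] moving [20.1 33.2] gap 36.4 outer 62.8
a -0.018 fixed [-29.3 -16. ] moving [22.5 36.4] gap 38.5 outer 65.8
a -0.013 fixed [-29.5 -16.1] moving [22.7 36.1] gap 38.8 outer 65.6
a -0.008 fixed [-29.7 -16.3] moving [22.1 35.5] gap 38.4 outer 65.2
a -0.003 fixed [-29.9 -16.5] moving [22.2 35.7] gap 38.7 outer 65.7
```

Gap measured: about 38.6 mm at the start and about 36.2 mm now, with 32 mm the goal. The strokes work, at roughly 1.7 mm each. I'll repeat the same stroke twice.

Emit:
step_arm:
  increments: [-1,0.0015,0,0.045,0,0,0,-1,0.0015,0,0.0733,0,0,0,-1,0.0015,0,0.0733,0,0,0,-1,-0.0035,0,0.081,0,0,0,-1,-0.0065,0,0.0853,0,0,0,-1,-0.0065,0,0.0853,0,0,0,-1,-0.004,0,0.087,0,0,0,-1,-0.0015,0,0.0886,0,0,0,-1,0.001,0,0.0904,0,0,0,-1,0.0035,0,0.0921,0,0,0,-1,0.006,0,0.0938,0,0,0,-1,0.0085,0,0.0954,0,0,0,-1,0.011,0,0.097,0,0,0,-1,0.013,0,0.0984,0,0,0,-1,0.013,0,0.0984,0,0,0,-1,0.013,0,0.06,0,0,0,-1,0,0,0,0,0,0,-1,0,0,0,0,0,0,-1,0,0,0,0,0,0]

```text
clock: 11.1
ee_pos: [0.6014, -0.0995, 0.1091]
eef_rot: [2.973, -0.149, 0.91]
ft_force: [1.3, -0.6, -0.0]
gripper_width: -0.0001
finger_force: 0.0
```

```bash
python3 - <<'E'
from h import *
o,c,im,d,P=look('w7.png'); worm(P,x1=.656); gap(P)
way([[.630,-.1025,.048],[.630,-.1025,.0372],[.6475,-.1044,.0372]])
E
```

```text
t 11.1 tcp [ 0.6014 -0.0995  0.1091] edge [ 0.5984 -0.0992  0.0938] F [ 1.3 -0.6 -0. ] q [-0.36  0.26  2.12  0.67  0.24  0.69]
213 655.7 33.1 | 214 655.0 32.9 | 215 654.1 33.1 | 216 653.4 33.0 | 217 652.6 32.7 | 218 651.7 32.6 | 219 651.1 32.7 | 220 650.6 31.9 | 221 650.3 29.6 | 222 650.6 26.8 | 223 650.4 24.2 | 224 650.4 21.4 | 225 645.2 36.4 | 226 644.5 36.3 | 227 643.8 36.4 | 228 643.0 35.9 | 229 644.3 28.3 | 230 642.2 33.4 | 231 641.2 34.6 | 232 640.4 34.7 | 233 639.7 34.6 | 234 637.9 38.4 | 235 637.0 39.1 | 236 636.3 39.0 | 237 635.5 39.0 | 238 635.3 37.2 | 239 635.3 34.1 | 240 634.7 33.5 | 241 634.1 33.4 | 242 633.5 32.3 | 
a -0.018 fixed [-29.2 -15.4] moving [19.  32.2] gap 34.4 outer 61.3
a -0.013 fixed [-28.6 -16.2] moving [18.4 32.3] gap 34.6 outer 60.8
a -0.008 fixed [-29.6 -16.3] moving [18.5 31.8] gap 34.8 outer 61.4
a -0.003 fixed [-29.  -16.4] moving [18.6 31.9] gap 35.0 outer 61.0
tcp [ 0.633  -0.1028  0.0633] inc [0.0012 0.0002 0.0733] [-0.001   0.0006 -0.0008] dist 0.055 deg 0.1
tcp [ 0.633  -0.1028  0.0525] inc [-0.0069  0.0002  0.0853] [-0.001   0.0006 -0.0008] dist 0.064 deg 0.1
tcp [ 0.6505 -0.1047  0.0525] inc [0.0126 0.0004 0.0984] [-0.001   0.0006 -0.0008] dist 0.074 deg 0.1
```

Emit:
step_arm:
  increments: [-1,0.0015,0,0.045,0,0,0,-1,0.0015,0,0.0733,0,0,0,-1,0.0015,0,0.0733,0,0,0,-1,-0.0035,0,0.081,0,0,0,-1,-0.0065,0,0.0853,0,0,0,-1,-0.0065,0,0.0853,0,0,0,-1,-0.004,0,0.087,0,0,0,-1,-0.0015,0,0.0886,0,0,0,-1,0.001,0,0.0904,0,0,0,-1,0.0035,0,0.0921,0,0,0,-1,0.006,0,0.0938,0,0,0,-1,0.0085,0,0.0954,0,0,0,-1,0.011,0,0.097,0,0,0,-1,0.013,0,0.0984,0,0,0,-1,0.013,0,0.0984,0,0,0,-1,0.013,0,0.06,0,0,0,-1,0,0,0,0,0,0,-1,0,0,0,0,0,0,-1,0,0,0,0,0,0]

```text
clock: 13.05
ee_pos: [0.6013, -0.0995, 0.1091]
eef_rot: [2.973, -0.149, 0.91]
ft_force: [0.0, 0.9, -0.4]
gripper_width: 0.0001
finger_force: 0.0
```

```bash
python3 - <<'E'
from h import *
o,c,im,d,P=look('w8.png'); worm(P,x1=.656); gap(P)
E
```

```text
t 13.05 tcp [ 0.6013 -0.0995  0.1091] edge [ 0.5984 -0.0992  0.0938] F [ 0.   0.9 -0.4] q [-0.36  0.26  2.12  0.67  0.24  0.69]
213 655.5 33.2 | 214 654.8 33.1 | 215 654.2 33.0 | 216 653.3 33.1 | 217 652.6 32.7 | 218 651.7 32.6 | 219 650.9 32.6 | 220 650.5 31.7 | 221 650.5 29.3 | 222 650.5 27.0 | 223 650.6 23.6 | 224 650.3 21.2 | 225 646.8 30.5 | 226 644.2 37.3 | 227 643.4 37.1 | 228 642.9 36.9 | 229 642.4 35.8 | 230 642.1 33.8 | 231 641.2 34.6 | 232 640.5 34.8 | 233 639.7 34.8 | 234 638.8 35.2 | 235 638.0 35.1 | 236 636.5 38.9 | 237 635.5 39.1 | 238 634.9 38.6 | 239 634.3 38.0 | 240 634.6 33.9 | 241 633.9 33.2 | 242 633.5 32.6 | 
a -0.018 fixed [-27.7 -14.5] moving [18.3 31.4] gap 32.8 outer 59.0
a -0.013 fixed [-27.8 -11.5] moving [18.3 31.6] gap 29.9 outer 59.4
a -0.008 fixed [-28.  -15.5] moving [18.5 31.8] gap 33.9 outer 59.8
a -0.003 fixed [-28.2 -14.9] moving [18.7 31.2] gap 33.5 outer 59.4
```

Emit:
step_arm:
  increments: [-1,0.001,0,0.045,0,0,0,-1,0.001,0,0.0733,0,0,0,-1,0.001,0,0.0733,0,0,0,-1,-0.004,0,0.081,0,0,0,-1,-0.007,0,0.085,0,0,0,-1,-0.007,0,0.085,0,0,0,-1,-0.005,0,0.0863,0,0,0]

```text
clock: 13.8
ee_pos: [0.6343, -0.1027, 0.0552]
eef_rot: [2.972, -0.149, 0.913]
ft_force: [-20.2, 1.3, 26.8]
gripper_width: -0.0
finger_force: 11.0
```

Emit:
step_arm:
  increments: [-1,0.0017,0,0.0011,0,0,0]

```text
clock: 13.9
ee_pos: [0.6351, -0.1028, 0.0553]
eef_rot: [2.972, -0.149, 0.912]
ft_force: [-19.2, 1.6, 28.6]
gripper_width: 0.0001
finger_force: 12.3
```

Emit:
step_arm:
  increments: [-1,0.0017,0,0.0011,0,0,0]

```text
clock: 14.0
ee_pos: [0.637, -0.1031, 0.0558]
eef_rot: [2.971, -0.149, 0.913]
ft_force: [-14.6, 2.2, 24.9]
gripper_width: 0.0001
finger_force: 10.8
```

Emit:
step_arm:
  increments: [-1,0.0017,0,0.0011,0,0,0]

```text
clock: 14.1
ee_pos: [0.639, -0.1032, 0.0558]
eef_rot: [2.971, -0.149, 0.914]
ft_force: [-12.1, 1.0, 20.7]
gripper_width: -0.0002
finger_force: 9.0
```

Emit:
step_arm:
  increments: [-1,0,0,-0.04,0,0,0,-1,-0.0001,0,-0.0896,0,0,0,-1,-0.0001,0,-0.0896,0,0,0,-1,-0.0001,0,-0.0896,0,0,0]

```text
clock: 14.5
ee_pos: [0.6012, -0.0996, 0.1098]
eef_rot: [2.973, -0.148, 0.91]
ft_force: [-0.0, 0.4, -0.1]
gripper_width: -0.0003
finger_force: 0.0
```

```bash
python3 - <<'E'
from h import *
o,c,im,d,P=look('w9.png'); worm(P,x1=.656); gap(P)
w=[cv2.imread(f'pics/w{i}.png') for i in (7,9)]
cv2.imwrite('pics/cmp2.png',cv2.resize(np.hstack([x[150:260,205:335] for x in w]),None,fx=3,fy=3,interpolation=cv2.INTER_CUBIC))
E
```

```text
t 14.5 tcp [ 0.6012 -0.0996  0.1098] edge [ 0.5982 -0.0993  0.0945] F [-0.   0.4 -0.1] q [-0.36  0.26  2.12  0.67  0.24  0.69]
213 655.6 32.9 | 214 655.0 33.1 | 215 654.2 33.3 | 216 653.3 33.3 | 217 652.6 33.2 | 218 651.8 32.4 | 219 651.1 32.5 | 220 650.2 32.3 | 221 650.2 30.1 | 222 650.5 27.0 | 223 650.4 24.5 | 224 646.8 34.0 | 225 646.1 34.0 | 226 645.4 33.5 | 227 644.8 33.0 | 228 648.0 18.4 | 229 645.2 25.6 | 230 640.9 39.2 | 231 639.9 39.4 | 232 639.4 38.9 | 233 638.8 38.8 | 234 638.8 35.6 | 235 638.0 35.8 | 236 637.4 35.2 | 237 636.7 34.9 | 238 635.9 34.8 | 239 635.2 34.4 | 240 634.6 34.0 | 241 634.0 33.1 | 242 632.5 36.5 | 
a -0.018 fixed [-27.8 -14.6] moving [18.2 31.3] gap 32.9 outer 59.2
a -0.013 fixed [-28.  -11.6] moving [15.2 31.6] gap 26.8 outer 59.5
a -0.008 fixed [-28.1 -15.6] moving [18.5 31.1] gap 34.1 outer 59.2
a -0.003 fixed [-27.6 -15. ] moving [18.6 31.2] gap 33.6 outer 58.7
```

View pics/cmp2.png

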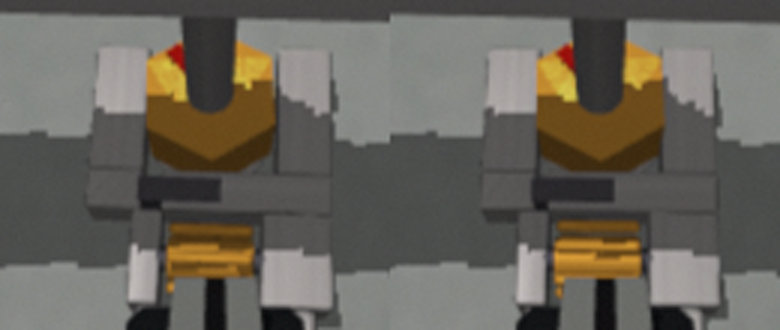

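The two jaws now appear to touch the nut on both sides (crop x 537 and 665). The last push needed about twice the usual torque. I'll do one short verifying push.

```bash
python3 - <<'E'
from h import *
way([[.6325,-.1025,.048],[.6325,-.1025,.0375],[.636,-.103,.0375]])
E
```

```text
tcp [ 0.6355 -0.1028  0.0633] inc [ 0.0039 -0.0002  0.076 ] [-0.0008  0.0004 -0.0001] dist 0.057 deg 0.0
tcp [ 0.6355 -0.1028  0.0528] inc [-0.0039 -0.0001  0.0876] [-0.0008  0.0004 -0.0001] dist 0.066 deg 0.0
tcp [ 0.639  -0.1033  0.0528] inc [-0.      0.0001  0.0902] [-0.0008  0.0004 -0.0001] dist 0.068 deg 0.0
```

Emit:
step_arm:
  increments: [-1,0.004,0,0.045,0,0,0,-1,0.004,0,0.076,0,0,0,-1,0.004,0,0.076,0,0,0,-1,0.001,0,0.081,0,0,0,-1,-0.004,0,0.087,0,0,0,-1,-0.004,0,0.087,0,0,0]

```text
clock: 15.15
ee_pos: [0.6364, -0.1028, 0.055]
eef_rot: [2.973, -0.15, 0.914]
ft_force: [-3.2, 1.8, 11.7]
gripper_width: -0.0003
finger_force: 5.7
```

Emit:
step_arm:
  increments: [-1,0.0015,0,0.001,0,0,0]

```text
clock: 15.25
ee_pos: [0.6367, -0.1027, 0.0548]
eef_rot: [2.973, -0.149, 0.912]
ft_force: [-13.4, 2.3, 19.1]
gripper_width: -0.0003
finger_force: 11.5
```

Emit:
step_arm:
  increments: [-1,0.0015,0,0.001,0,0,0]

```text
clock: 15.35
ee_pos: [0.6373, -0.1028, 0.0547]
eef_rot: [2.973, -0.148, 0.911]
ft_force: [-13.7, 1.2, 19.1]
gripper_width: 0.0001
finger_force: 11.7
```

Emit:
step_arm:
  increments: [-1,0.002,0,0.0013,0,0,0]

```text
clock: 15.45
ee_pos: [0.6384, -0.1028, 0.0544]
eef_rot: [2.974, -0.148, 0.91]
ft_force: [-15.1, 1.0, 17.4]
gripper_width: -0.0
finger_force: 11.5
```

Emit:
step_arm:
  increments: [-1,0,0,-0.04,0,0,0,-1,-0.001,0,-0.0903,0,0,0,-1,-0.001,0,-0.0903,0,0,0,-1,-0.001,0,-0.0903,0,0,0]

```text
clock: 15.85
ee_pos: [0.6008, -0.0995, 0.1099]
eef_rot: [2.973, -0.148, 0.91]
ft_force: [0.9, -0.5, 0.6]
gripper_width: -0.0001
finger_force: 0.0
```

```bash
python3 - <<'E'
from h import *
o,c,im,d,P=look('w10.png'); worm(P,x0=.63,x1=.652); gap(P)
E
```

```text
t 15.85 tcp [ 0.6008 -0.0995  0.1099] edge [ 0.5979 -0.0992  0.0946] F [ 0.9 -0.5  0.6] q [-0.36  0.26  2.12  0.67  0.24  0.69]
218 651.4 32.8 | 219 650.9 32.8 | 220 650.3 31.2 | 221 650.5 28.6 | 222 650.4 25.7 | 223 648.0 31.5 | 224 646.9 32.5 | 225 646.2 32.1 | 226 645.5 31.7 | 227 648.5 18.9 | 228 642.0 39.0 | 229 641.3 39.1 | 230 640.5 38.7 | 231 639.9 38.1 | 232 640.1 34.8 | 233 639.2 35.3 | 234 638.3 35.5 | 235 637.7 35.5 | 236 636.9 35.4 | 237 636.3 34.9 | 238 635.5 34.4 | 239 634.2 37.7 | 240 633.2 38.2 | 241 632.6 37.8 | 242 631.9 37.3 | 
a -0.018 fixed [-27.8 -14.6] moving [17.7 31.5] gap 32.2 outer 59.3
a -0.013 fixed [-28.  -11.5] moving [15.2 31.6] gap 26.7 outer 59.6
a -0.008 fixed [-28.  -15.6] moving [18.6 31.2] gap 34.1 outer 59.2
a -0.003 fixed [-27.5 -14.9] moving [18.7 31.3] gap 33.6 outer 58.8
```

The worm turned only about 7° more under twice the torque while the jaw stayed put (outer width unchanged at 59.2 mm), so the jaw is snug. Now the handle: locate it and the jar precisely, then plan a fingertip push on the handle's -y side.

```bash
cat >> h.py <<'E'
NUT=np.array([.680,-.107])
def push(psi,off,z,a=-.150):
    """TCP beside the handle, tool upright, tool x along wrench yaw psi; off = side offset of TCP from centre line"""
    c,s=np.cos(psi),np.sin(psi); p=NUT+np.array([c*a-s*off,s*a+c*off])
    return goal([*p,z],psi,0,edge=np.zeros(3))
E
python3 - <<'E'
from h import *
c=cam('top'); im,d=bot.grab_frame('top'); save('top1.png',im); print('jar',ray(c,[(375,194)],.065).round(3))
P=pts(c,d); s=(P[...,2]>.029)&(P[...,2]<.04)&(P[...,0]>.44)&(P[...,0]<.60)&(abs(P[...,1]+.09)<.05)
q=P[s]; print(len(q)); 
if len(q)>20:
    k=np.polyfit(q[:,0],q[:,1],1); print('handle fit yaw',np.arctan(k[0]),'y at .53',np.polyval(k,.53),'y at nut x',np.polyval(k,.68),q[:,0].min(),np.median(q[:,2]))
o,c,im,d,P=look('w11.png')
push(-.1,-.04,.11); push(-.1,-.04,.037)
E
```

```text
jar [[ 0.53  -0.24   0.065]]
1
t 15.95 tcp [ 0.6011 -0.0994  0.1083] edge [ 0.5981 -0.0991  0.0931] F [-0.3  0.6  0.6] q [-0.36  0.26  2.12  0.67  0.24  0.69]
tcp [ 0.5268 -0.1318  0.11  ] inc [-0.0767  0.053  -0.0551] [-1.700e-03 -7.529e-01 -4.000e-04] dist 0.081 deg 33.9
tcp [ 0.5268 -0.1318  0.037 ] inc [-0.131   0.0531  0.0257] [-1.700e-03 -7.529e-01 -4.000e-04] dist 0.108 deg 33.9
```

Emit:
step_arm:
  increments: [-1,-0.077,0.053,-0.055,0,-0.753,0,-1,-0.077,0.053,-0.055,0,-0.753,0,-1,-0.077,0.053,-0.055,0,-0.753,0,-1,-0.077,0.053,-0.055,0,-0.753,0,-1,-0.077,0.053,-0.055,0,-0.753,0,-1,-0.077,0.053,-0.055,0,-0.753,0,-1,-0.077,0.053,-0.055,0,-0.753,0]

```text
clock: 16.7
ee_pos: [0.5262, -0.1315, 0.1088]
eef_rot: [-3.136, 0.156, 0.002]
ft_force: [0.2, -0.3, 0.2]
gripper_width: -0.0004
finger_force: 0.0
```

```bash
cat >> h.py <<'E'
def handle(P,lo=-.2,hi=-.085,psi=-.1):
    t=np.array([np.cos(psi),np.sin(psi)]); n=np.array([-t[1],t[0]]); Q=P.reshape(-1,3); a=(Q[:,:2]-NUT)@t; b=(Q[:,:2]-NUT)@n
    s=(Q[:,2]>.029)&(Q[:,2]<.038)&(a>lo)&(a<hi)&(abs(b)<.03); e=[]
    for x in np.arange(lo,hi,.004):
        m=s&(abs(a-x)<.002)
        if m.sum()>8: e.append((x,(b[m].min()+b[m].max())/2,b[m].max()-b[m].min()))
    e=np.array(e); k=np.polyfit(e[:,0],e[:,1],1); print('handle yaw',(psi+np.arctan(k[0])).round(3),'offset at nut mm',(k[1]*1e3).round(1),'at -150',(np.polyval(k,-.15)*1e3).round(1),'width',np.median(e[:,2]).round(4),'a',e[0,0].round(3),e[-1,0].round(3),'z',np.median(Q[s][:,2]).round(4))
E
python3 - <<'E'
from h import *
o,c,im,d,P=look('w12.png'); handle(P)
push(-.1,-.035,.037); push(-.1,-.022,.037)
E
```

```text
t 16.7 tcp [ 0.5262 -0.1315  0.1088] edge [ 0.5153 -0.1304  0.0979] F [ 0.2 -0.3  0.2] q [-0.37  0.34  1.78  0.    1.02  1.3 ]
handle yaw -0.102 offset at nut mm 1.5 at -150 1.7 width 0.0215 a -0.2 -0.088 z 0.033
tcp [ 0.5273 -0.1269  0.037 ] inc [ 0.0018 -0.006   0.0961] [-0.0024  0.0017  0.0005] dist 0.072 deg 0.1
tcp [ 0.5286 -0.1139  0.037 ] inc [ 0.0018 -0.0234  0.0961] [-0.0024  0.0017  0.0005] dist 0.074 deg 0.1
```

View pics/w12.png

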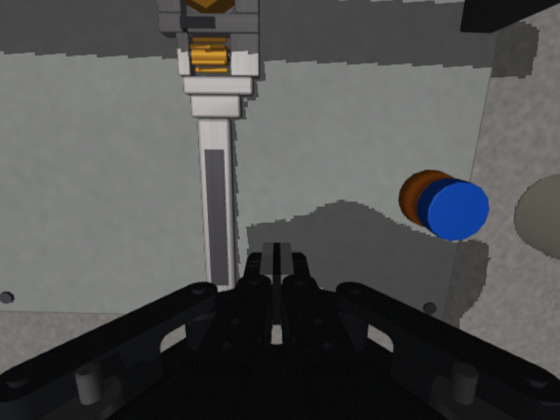

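The handle is at columns 200–235, yaw -0.102, with the fingertip to its right at (277,250). The jar at (445,205) is well clear. I'll go down beside the handle.

```bash
sed -i 's/NUT=np.array(\[.680,-.107\])/NUT=np.array([.680,-.1055])/' h.py
python3 - <<'E'
from h import *
t,Rt=push(-.102,-.030,.037)
print('swing, from there:')
def rel(psi,off):
    c,s=np.cos(psi),np.sin(psi); p=np.r_[NUT+np.array([-.15*c-s*off,-.15*s+c*off]),.037]
    R2=R.from_euler('z',psi)*R.from_euler('x',np.pi)
    print(round(psi,3),off,(Rt.inv().apply(p-t)/.75).round(4),((Rt.inv()*R2).as_rotvec()/np.radians(45)).round(4)[2])
for psi,off in [(-.102,-.0175)]+[(-.102-.05*i,-.0175) for i in range(1,15)]: rel(psi,off)
E
```

```text
tcp [ 0.5277 -0.1201  0.037 ] inc [ 0.0015 -0.0151  0.0961] [-0.0024  0.0017  0.003 ] dist 0.073 deg 0.2
swing, from there:
-0.102 -0.0175 [ 0.     -0.0167 -0.    ] 0.0
-0.152 -0.0175 [-0.0009 -0.0267 -0.    ] 0.0637
-0.202 -0.0175 [-0.0013 -0.0367 -0.    ] 0.1273
-0.252 -0.0175 [-0.0012 -0.0468 -0.    ] 0.191
-0.302 -0.0175 [-0.0006 -0.0569 -0.    ] 0.2546
-0.352 -0.0175 [ 0.0004 -0.0669 -0.    ] 0.3183
-0.402 -0.0175 [ 0.002  -0.0768 -0.    ] 0.382
-0.452 -0.0175 [ 0.0041 -0.0867 -0.    ] 0.4456
-0.502 -0.0175 [ 0.0067 -0.0964 -0.    ] 0.5093
-0.552 -0.0175 [ 0.0098 -0.106  -0.    ] 0.573
-0.602 -0.0175 [ 0.0133 -0.1154 -0.    ] 0.6366
-0.652 -0.0175 [ 0.0173 -0.1246 -0.    ] 0.7003
-0.702 -0.0175 [ 0.0218 -0.1337 -0.    ] 0.7639
-0.752 -0.0175 [ 0.0267 -0.1425 -0.    ] 0.8276
-0.802 -0.0175 [ 0.032 -0.151 -0.   ] 0.8913
```

Emit:
step_arm:
  increments: [-1,0.0015,-0.015,0.05,-0.002,0.002,0.003,-1,0.0015,-0.015,0.085,-0.002,0.002,0.003,-1,0.0015,-0.015,0.096,-0.002,0.002,0.003,-1,0.0015,-0.015,0.096,-0.002,0.002,0.003]

```text
clock: 17.15
ee_pos: [0.5274, -0.1203, 0.0373]
eef_rot: [-3.137, 0.16, 0.001]
ft_force: [0.0, 0.1, 0.2]
gripper_width: -0.0001
finger_force: 0.0
```

Emit:
step_arm:
  increments: [-1,0,-0.009,0,0,0,0,-1,0,-0.0167,0,0,0,0,-1,-0.0009,-0.0267,0,0,0,0.064,-1,-0.0013,-0.0367,0,0,0,0.127,-1,-0.0012,-0.0468,0,0,0,0.191,-1,-0.0006,-0.0569,0,0,0,0.255]

```text
clock: 17.75
ee_pos: [0.5335, -0.0787, 0.0396]
eef_rot: [3.103, -0.474, 0.007]
ft_force: [-1.1, -2.8, 0.5]
gripper_width: 0.0005
finger_force: 1.6
```

```bash
python3 - <<'E'
from h import *
o,c,im,d,P=look('w13.png'); handle(P,hi=-.085,lo=-.14,psi=-.29); gap(P,-.29)
E
```

```text
t 17.75 tcp [ 0.5335 -0.0787  0.0396] edge [ 0.523  -0.0754  0.0285] F [-1.1 -2.8  0.5] q [-0.27  0.42  1.87 -0.    0.85  1.6 ]
handle yaw -0.289 offset at nut mm 4.2 at -150 4.0 width 0.0219 a -0.14 -0.088 z 0.033Traceback (most recent call last):
  File "<stdin>", line 2, in <module>
  File "h.py", line 64, in gap
    f=f[np.r_[True,np.diff(f)<1.0].cumprod().astype(bool)]; g=g[::-1]; g=g[np.r_[True,-np.diff(g)<1.0].cumprod().astype(bool)]
      ~^^^^^^^^^^^^^^^^^^^^^^^^^^^^^^^^^^^^^^^^^^^^^^^^^^^
IndexError: boolean index did not match indexed array along axis 0; size of axis is 0 but size of corresponding boolean axis is 1
```

```bash
cat >> h.py <<'E'
def red(im,c):
    hsv=cv2.cvtColor(im,cv2.COLOR_RGB2HSV); r=cv2.inRange(hsv,(0,150,70),(6,255,255))|cv2.inRange(hsv,(172,150,70),(180,255,255))
    n,l,s,ce=cv2.connectedComponentsWithStats(r)
    for i in range(1,n):
        if s[i,4]>4:
            w=ray(c,[ce[i]],.042)[0]
            if np.hypot(*(w[:2]-NUT))<.08: print('red',ce[i].round(1),s[i,4],w.round(4),'ang',np.arctan2(*(w[:2]-NUT)[::-1]).round(3))
E
python3 - <<'E'
from h import *
o,c,im,d,P=look('w14.png'); handle(P,hi=-.085,lo=-.14,psi=-.29); red(im,c)
from h import pts
print(proj(c,[[*NUT,.042]]))
c=cam('top');im,d=bot.grab_frame('top');red(im,c);c=cam('scene');im,d=bot.grab_frame('scene');red(im,c)
E
```

```text
t 17.8 tcp [ 0.5337 -0.0775  0.0395] edge [ 0.5233 -0.0743  0.0285] F [-1.1 -2.2  0.7] q [-0.27  0.42  1.87 -0.    0.85  1.6 ]
handle yaw -0.296 offset at nut mm 4.3 at -150 5.2 width 0.0218 a -0.14 -0.088 z 0.033
[[ 224.73726972 -129.23225118]]
```

Emit:
step_arm:
  increments: [-1,-0.0009,-0.01,0,0,0,0.064,-1,-0.0013,-0.02,0,0,0,0.127,-1,-0.0012,-0.0301,0,0,0,0.191,-1,-0.0006,-0.0402,0,0,0,0.255]

```text
clock: 18.35
ee_pos: [0.5417, -0.0505, 0.039]
eef_rot: [3.041, -0.781, 0.005]
ft_force: [-1.6, -4.6, 2.4]
gripper_width: 0.0001
finger_force: 2.6
```

Emit:
step_arm:
  increments: [-1,-0.0005,-0.005,0,0,0,0.032,-1,-0.0009,-0.01,0,0,0,0.064]

```text
clock: 18.55
ee_pos: [0.5447, -0.0436, 0.0389]
eef_rot: [3.021, -0.856, 0.005]
ft_force: [-1.8, -4.6, 1.9]
gripper_width: -0.0001
finger_force: 2.6
```

```bash
python3 - <<'E'
from h import *
o,c,im,d,P=look('w15.png'); handle(P,hi=-.085,lo=-.14,psi=-.54); print(o['moment'])
E
```

```text
t 18.55 tcp [ 0.5447 -0.0436  0.0389] edge [ 0.5353 -0.0379  0.0279] F [-1.8 -4.6  1.9] q [-0.21  0.43  1.85 -0.    0.86  1.92]
handle yaw -0.537 offset at nut mm 4.2 at -150 3.7 width 0.022 a -0.14 -0.088 z 0.033
[-0.76861953  0.24403029 -0.01033454]
```

Emit:
step_arm:
  increments: [-1,-0.0002,-0.002,0,0,0,0.0127,-1,-0.0004,-0.004,0,0,0,0.0255,-1,-0.0006,-0.006,0,0,0,0.038,-1,-0.0007,-0.008,0,0,0,0.051]

```text
clock: 19.0
ee_pos: [0.5473, -0.0383, 0.0389]
eef_rot: [3.003, -0.916, 0.005]
ft_force: [-1.2, -6.0, 3.4]
gripper_width: -0.0003
finger_force: 3.2
```

Emit:
step_arm:
  increments: [-1,-0.0002,-0.002,0,0,0,0.0127,-1,-0.0004,-0.004,0,0,0,0.0255,-1,-0.0006,-0.006,0,0,0,0.038,-1,-0.0007,-0.008,0,0,0,0.051]

```text
clock: 19.4
ee_pos: [0.5501, -0.0331, 0.0389]
eef_rot: [2.984, -0.976, 0.005]
ft_force: [-2.2, -4.6, 4.4]
gripper_width: -0.0001
finger_force: 3.2
```

Emit:
step_arm:
  increments: [-1,-0.0002,-0.002,0,0,0,0.0127,-1,-0.0004,-0.004,0,0,0,0.0255]

```text
clock: 19.6
ee_pos: [0.5516, -0.0305, 0.0389]
eef_rot: [2.974, -1.005, 0.005]
ft_force: [-2.3, -5.2, 4.0]
gripper_width: 0.0003
finger_force: 3.2
```

```bash
python3 - <<'E'
from h import *
o,c,im,d,P=look('w16.png'); handle(P,hi=-.085,lo=-.14,psi=-.65)
push(-.64,-.10,.25)
E
```

```text
t 19.6 tcp [ 0.5516 -0.0305  0.0389] edge [ 0.5429 -0.0239  0.0278] F [-2.3 -5.2  4. ] q [-0.18  0.43  1.84 -0.    0.86  2.04]
handle yaw -0.554 offset at nut mm 12.8 at -150 -1.7 width 0.0218 a -0.14 -0.088 z 0.033
tcp [ 0.5    -0.0961  0.25  ] inc [-0.0006  0.1118 -0.2815] [ 0.0007 -0.0046 -0.0156] dist 0.227 deg 0.7
```

The handle's yaw stalled near -0.55 while the finger kept moving, so something is off. I'll back away and look.

Emit:
step_arm:
  increments: [-1,0,0.02,0,0,0,0,-1,0,0.05,0,0,0,0,-1,0,0.05,-0.06,0,0,0,-1,0,0.06,-0.12,0,0,0,-1,-0.03,0.06,-0.18,0,0,0,-1,-0.03,0.06,-0.18,0,0,0,-1,-0.03,0.06,-0.18,0,0,0]

```text
clock: 20.35
ee_pos: [0.506, -0.0513, 0.1742]
eef_rot: [-2.975, 1.007, -0.008]
ft_force: [-0.8, -1.1, -0.5]
gripper_width: 0.0001
finger_force: 0.0
```

```bash
python3 - <<'E'
from h import *
o,c,im,d,P=look('w17.png'); handle(P,psi=-.55,lo=-.19); red(im,c)
print(proj(c,[[*NUT,.042]]))
E
```

```text
t 20.35 tcp [ 0.506  -0.0513  0.1742] edge [ 0.4973 -0.0446  0.1631] F [-0.8 -1.1 -0.5] q [-0.24  0.23  1.76  0.    1.15  1.99]
handle yaw -0.664 offset at nut mm 1.5 at -150 18.6 width 0.0213 a -0.19 -0.086 z 0.033
[[192.5419446 -19.6873663]]
```

View pics/w17.png

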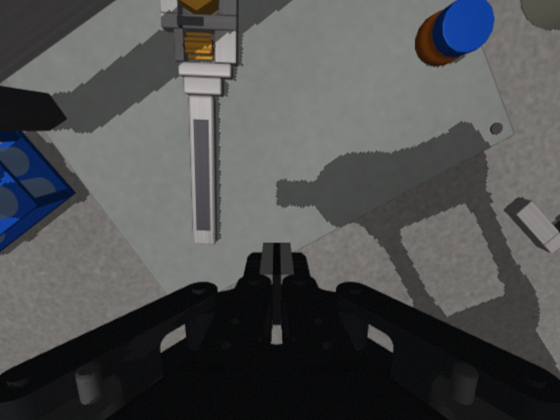

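The view shows the wrench still lying flat on the nut (handle at columns 190–215), with rack and jar untouched. The handle yaw is really -0.664; the earlier fit was spoiled by the finger. I'll return to contact and creep on with force checks.

Emit:
step_arm:
  increments: [-1,0.03,0,0.08,0,0,0,-1,0.03,0,0.15,0,0,0,-1,0.03,0,0.18,0,0,0,-1,0.03,-0.03,0.18,0,0,0,-1,0.03,-0.05,0.18,0,0,0,-1,0.03,-0.057,0.18,0,0,0,-1,0.03,-0.06,0.18,0,0,0]

```text
clock: 21.1
ee_pos: [0.5504, -0.0294, 0.0369]
eef_rot: [2.975, -1.004, -0.002]
ft_force: [-1.4, -3.2, -0.7]
gripper_width: -0.0001
finger_force: 1.4
```

Emit:
step_arm:
  increments: [-1,-0.0001,-0.001,0,0,0,0.0064,-1,-0.0002,-0.002,0,0,0,0.0127]

```text
clock: 21.3
ee_pos: [0.551, -0.0283, 0.0378]
eef_rot: [2.969, -1.022, -0.0]
ft_force: [-2.5, -2.8, -1.1]
gripper_width: 0.0001
finger_force: 1.4
```

Emit:
step_arm:
  increments: [-1,-0.0001,-0.001,0,0,0,0.0064,-1,-0.0002,-0.002,0,0,0,0.0127]

```text
clock: 21.5
ee_pos: [0.5524, -0.0268, 0.0382]
eef_rot: [2.965, -1.038, 0.002]
ft_force: [-1.8, -2.3, -0.4]
gripper_width: 0.0
finger_force: 1.5
```

Emit:
step_arm:
  increments: [-1,-0.0001,-0.001,0,0,0,0.0064,-1,-0.0002,-0.002,0,0,0,0.0127]

```text
clock: 21.7
ee_pos: [0.5535, -0.0253, 0.0382]
eef_rot: [2.96, -1.053, 0.002]
ft_force: [-3.8, -2.2, -0.6]
gripper_width: 0.0
finger_force: 1.5
```

Emit:
step_arm:
  increments: [-1,-0.0001,-0.001,0,0,0,0.0064,-1,-0.0002,-0.002,0,0,0,0.0127]

```text
clock: 21.9
ee_pos: [0.5545, -0.0239, 0.0382]
eef_rot: [2.955, -1.067, 0.002]
ft_force: [-4.1, -1.2, 0.3]
gripper_width: 0.0002
finger_force: 1.7
```

Emit:
step_arm:
  increments: [-1,-0.0001,-0.001,0,0,0,0.0064,-1,-0.0002,-0.002,0,0,0,0.0127]

```text
clock: 22.1
ee_pos: [0.5555, -0.0227, 0.0382]
eef_rot: [2.949, -1.082, 0.003]
ft_force: [-4.1, -0.8, 0.4]
gripper_width: -0.0
finger_force: 1.8
```

Emit:
step_arm:
  increments: [-1,-0.0001,-0.001,0,0,0,0.0064,-1,-0.0002,-0.002,0,0,0,0.0127]

```text
clock: 22.3
ee_pos: [0.5565, -0.0215, 0.0382]
eef_rot: [2.944, -1.096, 0.003]
ft_force: [-4.3, -1.7, 0.1]
gripper_width: -0.0003
finger_force: 1.8
```

Emit:
step_arm:
  increments: [-1,-0.0001,-0.001,0,0,0,0.0064,-1,-0.0002,-0.002,0,0,0,0.0127]

```text
clock: 22.5
ee_pos: [0.5575, -0.0203, 0.0382]
eef_rot: [2.938, -1.111, 0.004]
ft_force: [-4.4, -1.2, 0.3]
gripper_width: -0.0001
finger_force: 1.8
```

Emit:
step_arm:
  increments: [-1,-0.0001,-0.001,0,0,0,0.0064,-1,-0.0002,-0.002,0,0,0,0.0127]

```text
clock: 22.7
ee_pos: [0.5584, -0.0191, 0.0382]
eef_rot: [-2.933, 1.126, -0.004]
ft_force: [-4.8, -0.8, -0.3]
gripper_width: -0.0003
finger_force: 1.9
```

Emit:
step_arm:
  increments: [-1,-0.0001,-0.001,0,0,0,0.0064,-1,-0.0002,-0.002,0,0,0,0.0127]

```text
clock: 22.9
ee_pos: [0.5593, -0.0179, 0.0383]
eef_rot: [-2.927, 1.141, -0.004]
ft_force: [-4.4, -1.5, -0.8]
gripper_width: -0.0001
finger_force: 1.9
```

Emit:
step_arm:
  increments: [-1,-0.0001,-0.001,0,0,0,0.0064,-1,-0.0002,-0.002,0,0,0,0.0127]

```text
clock: 23.1
ee_pos: [0.5602, -0.0167, 0.0382]
eef_rot: [-2.921, 1.155, -0.004]
ft_force: [-5.0, -1.3, 0.4]
gripper_width: -0.0002
finger_force: 1.9
```

Emit:
step_arm:
  increments: [-1,-0.0001,-0.001,0,0,0,0.0064]

```text
clock: 23.2
ee_pos: [0.5607, -0.0161, 0.0383]
eef_rot: [-2.919, 1.162, -0.004]
ft_force: [-4.3, -0.7, -0.5]
gripper_width: 0.0003
finger_force: 1.9
```

Emit:
step_arm:
  increments: [-1,-0.0001,-0.001,0,0,0,0.0064]

```text
clock: 23.3
ee_pos: [0.5612, -0.0155, 0.0383]
eef_rot: [-2.916, 1.17, -0.004]
ft_force: [-5.0, -0.8, 1.0]
gripper_width: -0.0003
finger_force: 1.9
```

```bash
python3 - <<'E'
from h import *
o=bot.get_obs(); print(o['qpos'].round(2),o['ft_force'])
c=cam('top');im,d=bot.grab_frame('top'); 
hsv=cv2.cvtColor(im,cv2.COLOR_RGB2HSV); r=cv2.inRange(hsv,(0,120,70),(8,255,255))|cv2.inRange(hsv,(170,120,70),(180,255,255))
ys,xs=np.nonzero(r[100:180,290:360]); p=np.c_[xs+290,ys+100]; print(p.tolist())
w=ray(c,p,.02)[:,:2]; print(np.polyfit(w[:,0],w[:,1],1) if len(w)>2 else w, w.mean(0))
E
```

```text
[-0.15  0.45  1.82 -0.    0.87  2.18] [-5.0151566  -0.76944538  1.01820728]
[[327, 119], [327, 120], [327, 121], [327, 122], [326, 125], [326, 126]]
[-0.1587838   0.00344297] [ 0.73102669 -0.11263222]
```

Emit:
step_arm:
  increments: [-1,-0.0001,-0.001,0,0,0,0.0064,-1,-0.0002,-0.002,0,0,0,0.0127]

```text
clock: 23.55
ee_pos: [0.5619, -0.0146, 0.0382]
eef_rot: [2.909, -1.184, 0.004]
ft_force: [-5.3, -1.5, 0.3]
gripper_width: -0.0
finger_force: 2.5
```

Emit:
step_arm:
  increments: [-1,-0.0001,-0.001,0,0,0,0.0064]

```text
clock: 23.65
ee_pos: [0.5622, -0.0142, 0.0382]
eef_rot: [2.906, -1.191, 0.003]
ft_force: [-5.0, -2.3, 2.0]
gripper_width: 0.0003
finger_force: 2.9
```

Emit:
step_arm:
  increments: [-1,-0.0001,-0.001,0,0,0,0.0064]

```text
clock: 23.75
ee_pos: [0.5624, -0.0137, 0.0382]
eef_rot: [2.903, -1.197, 0.003]
ft_force: [-5.8, -3.9, 1.2]
gripper_width: -0.0001
finger_force: 3.3
```

```bash
python3 - <<'E'
from h import *
o=bot.get_obs(); print(o['ft_force'],R.from_rotvec(o['eef_rot']).as_matrix()[:,0])
NUTv=NUT
# look pose: camera over the nut side, tool at 30 deg lean, behind the nut, after backing off
push(-.785,-.06,.037)
goal([.598,-.10,.16],-.1,np.radians(32))
E
```

```text
[-5.82020767 -3.85700025  1.23728527] [ 0.70917154 -0.70503267  0.00216062]
tcp [ 0.5315 -0.0419  0.037 ] inc [-0.0028  0.0558  0.0017] [ 0.0007 -0.0028  0.0032] dist 0.042 deg 0.2
tcp [ 0.6015 -0.1003  0.1752] inc [ 0.1187  0.0453 -0.1823] [ 0.2442  0.6806 -0.8454] dist 0.167 deg 50.1
```

The force rises steadily (1.9 → 3.3 N on the pad) while the advance slows, so the nut is at its stop. I'll back off and check.

Emit:
step_arm:
  increments: [-1,0,0.02,0,0,0,0,-1,0,0.05,0,0,0,0,-1,0,0.056,-0.06,0,0,0,-1,0,0.056,-0.12,0,0,0,-1,0,0.056,-0.18,0,0,0,-1,0,0.056,-0.18,0,0,0]

```text
clock: 24.35
ee_pos: [0.5392, -0.0445, 0.1807]
eef_rot: [-2.9, 1.198, -0.034]
ft_force: [0.4, -0.2, 0.3]
gripper_width: 0.0001
finger_force: 0.0
```

```bash
python3 - <<'E'
from h import *
o,c,im,d,P=look('w18.png'); handle(P,psi=-.77,lo=-.19)
goal([.598,-.10,.115],-.1,np.radians(32)); print(proj(c,[[*NUT,.042]]))
E
```

```text
t 24.35 tcp [ 0.5392 -0.0445  0.1807] edge [ 0.5317 -0.0368  0.1695] F [ 0.4 -0.2  0.3] q [-0.21  0.26  1.7   0.    1.16  2.14]
handle yaw -0.824 offset at nut mm -2.0 at -150 6.2 width 0.0212 a -0.19 -0.086 z 0.033
tcp [ 0.6015 -0.1003  0.1302] inc [ 0.113  -0.0068  0.0649] [ 0.2378  0.6629 -0.8476] dist 0.098 deg 49.6
[[208.20217568  29.65492395]]
```

Emit:
step_arm:
  increments: [-1,0.06,-0.004,0,0.238,0.663,-0.848,-1,0.113,-0.007,0.03,0.238,0.663,-0.848,-1,0.113,-0.007,0.065,0.238,0.663,-0.848,-1,0.113,-0.007,0.065,0.238,0.663,-0.848,-1,0.113,-0.007,0.065,0.238,0.663,-0.848,-1,0.113,-0.007,0.065,0.238,0.663,-0.848,-1,0.113,-0.007,0.065,0.238,0.663,-0.848,-1,0.113,-0.007,0.065,0.238,0.663,-0.848,-1,0.113,-0.007,0.065,0.238,0.663,-0.848]

```text
clock: 25.3
ee_pos: [0.5969, -0.0995, 0.1243]
eef_rot: [2.997, -0.152, 0.837]
ft_force: [-0.5, -0.1, -0.0]
gripper_width: -0.0001
finger_force: 0.0
```

```bash
python3 - <<'E'
from h import *
o,c,im,d,P=look('w19.png'); np.save('w19.npy',d); red(im,c)
try: gap(P,-.8)
except Exception as e: print(e)
u,v=proj(c,[[*NUT,.042]])[0].astype(int); print(u,v)
cr=im[max(0,v-60):v+90,max(0,u-90):u+90]; save('w19c.png',cv2.resize(cr,None,fx=4,fy=4,interpolation=cv2.INTER_CUBIC))
E
```

```text
t 25.3 tcp [ 0.5969 -0.0995  0.1243] edge [ 0.5932 -0.0991  0.1092] F [-0.5 -0.1 -0. ] q [-0.36  0.23  2.07  0.41  0.34  0.96]
a -0.018 fixed [-29.5 -16. ] moving [16.1 29.8] gap 32.1 outer 59.4
a -0.013 fixed [-29.3 -14.5] moving [17.  29.7] gap 31.5 outer 59.1
a -0.008 fixed [-29.6 -16. ] moving [18.4 29.5] gap 34.4 outer 59.1
a -0.003 fixed [-29.8 -15.9] moving [18.8 28.7] gap 34.7 outer 58.4
273 174
```

View pics/w19c.png

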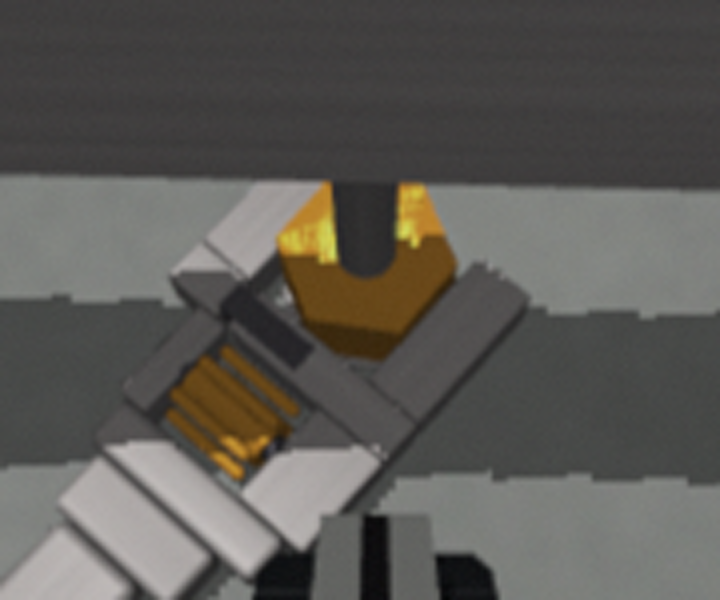

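The outer jaw width is still 59.2 mm, so it is snug. The wrench is at about 45° with the nut's flats along the jaws, and the red mark is hidden behind the tube, as expected near 0. I'll take one oblique look from the left to read the mark.

```bash
python3 - <<'E'
from h import *
t,Rt=goal([.608,.005,.095],-.65,np.radians(35))
o=dict(ee_pos=t,eef_rot=Rt.as_rotvec()); c=cam('wrist',o); print(c[2],proj(c,[[*NUT,.042],[.694,-.108,.042]]))
E
```

```text
tcp [0.6102 0.0034 0.1103] inc [-0.0073 -0.1381  0.0181] [-0.3833  0.0814  0.5859] dist 0.105 deg 31.7
[0.59411502 0.01546917 0.25301059] [[330.86729163 133.39175428]
 [322.06038714 120.28253891]]
```

```bash
python3 - <<'E'
from h import *
t,Rt=goal([.570,.035,.075],-.65,np.radians(35))
o=dict(ee_pos=t,eef_rot=Rt.as_rotvec()); c=cam('wrist',o); print(c[2],proj(c,[[*NUT,.042],[.694,-.108,.042]]))
E
```

```text
tcp [0.5722 0.0334 0.0903] inc [-0.0676 -0.1728  0.0126] [-0.3833  0.0814  0.5859] dist 0.139 deg 31.7
[0.55611502 0.04546917 0.23301059] [[332.41857005  67.63694016]
 [323.50812368  55.56170248]]
```

Emit:
step_arm:
  increments: [-1,-0.068,-0.173,0,-0.383,0.081,0.586,-1,-0.068,-0.173,0,-0.383,0.081,0.586,-1,-0.068,-0.173,0,-0.383,0.081,0.586,-1,-0.068,-0.173,0.0126,-0.383,0.081,0.586,-1,-0.068,-0.173,0.0126,-0.383,0.081,0.586,-1,-0.068,-0.173,0.0126,-0.383,0.081,0.586,-1,-0.068,-0.173,0.0126,-0.383,0.081,0.586]

```text
clock: 26.05
ee_pos: [0.5727, -0.0005, 0.0993]
eef_rot: [2.868, -0.605, 0.74]
ft_force: [0.3, -0.2, -0.6]
gripper_width: 0.0002
finger_force: 0.0
```

```bash
python3 - <<'E'
from h import *
o,c,im,d,P=look('w20.png'); np.save('w20.npy',d); red(im,c)
hsv=cv2.cvtColor(im,cv2.COLOR_RGB2HSV); r=cv2.inRange(hsv,(0,140,50),(7,255,255))|cv2.inRange(hsv,(172,140,50),(180,255,255)); r[200:]=0;r[:,:250]=0;r[:,420:]=0
ys,xs=np.nonzero(r); print(len(xs),list(zip(xs.tolist(),ys.tolist()))[:60])
# tube axis just above nut: dark vertical cylinder points
s=(P[...,2]>.06)&(P[...,2]<.10)&(np.hypot(P[...,0]-NUT[0],P[...,1]-NUT[1])<.02)
q=P[s]; print('tube surf',len(q),q.mean(0) if len(q) else '', 'cam',c[2])
for z,n in((.042,'nut'),(.02,'deck')):
    if len(xs): print(n,ray(c,np.c_[xs,ys],z).mean(0).round(4))
E
```

```text
t 26.05 tcp [ 5.727e-01 -5.000e-04  9.930e-02] edge [0.5687 0.001  0.0844] F [ 0.3 -0.2 -0.6] q [ 0.01  0.26  2.09 -0.6   0.39  2.51]
red [320.2  57.8] 94 [ 0.7107 -0.1006  0.042 ] ang 0.159
red [339.   74.3] 27 [ 0.6914 -0.1073  0.042 ] ang -0.155
128 [(317, 46), (315, 47), (316, 47), (317, 47), (318, 47), (315, 48), (316, 48), (317, 48), (318, 48), (315, 49), (316, 49), (317, 49), (318, 49), (315, 50), (316, 50), (317, 50), (318, 50), (319, 50), (316, 51), (317, 51), (318, 51), (319, 51), (316, 52), (317, 52), (318, 52), (319, 52), (320, 52), (317, 53), (318, 53), (319, 53), (320, 53), (317, 54), (318, 54), (319, 54), (320, 54), (317, 55), (318, 55), (319, 55), (320, 55), (321, 55), (318, 56), (319, 56), (320, 56), (321, 56), (318, 57), (319, 57), (320, 57), (321, 57), (319, 58), (320, 58), (321, 58), (322, 58), (319, 59), (320, 59), (321, 59), (322, 59), (319, 60), (320, 60), (321, 60), (322, 60)]
tube surf 849 [ 0.67457078 -0.1028115   0.08073945] cam [0.5686815  0.00357317 0.24332955]
nut [ 0.7064 -0.102   0.042 ]
deck [ 0.7215 -0.1136  0.02  ]
```

Both red marks are visible. I'll compare their directions by ray casting.

```bash
python3 - <<'E'
from h import *
im=cv2.imread('pics/w20.png')[...,::-1]; o=dict(ee_pos=None)
o,c,im,d,P=look('w21.png')
hsv=cv2.cvtColor(im,cv2.COLOR_RGB2HSV); r=cv2.inRange(hsv,(0,140,50),(7,255,255))|cv2.inRange(hsv,(172,140,50),(180,255,255))
n,l,s,ce=cv2.connectedComponentsWithStats(r)
q=P[(P[...,2]>.05)&(P[...,2]<.11)&(np.hypot(P[...,0]-NUT[0],P[...,1]-NUT[1])<.02)]
# circle of radius 6 mm through tube surface points
from scipy.optimize import least_squares
t=least_squares(lambda p:np.hypot(q[:,0]-p[0],q[:,1]-p[1])-.006,NUT,loss='soft_l1',f_scale=.0005).x; print('tube axis',t.round(4))
for i in range(1,n):
    if s[i,4]<8: continue
    ys,xs=np.nonzero(l==i)
    for z in (.042,.02):
        w=ray(c,np.c_[xs,ys],z)[:,:2]
        if np.hypot(*(w.mean(0)-NUT))>.09: continue
        u=np.linalg.svd(w-w.mean(0))[2][0]; u*=np.sign(u[0]); g=w.mean(0)-t
        print('px',ce[i].round(0),s[i,4],'z',z,'mean',w.mean(0).round(4),'dir',np.arctan2(u[1],u[0]).round(3),'from axis',np.arctan2(g[1],g[0]).round(3), 'r',np.hypot(*g).round(4))
E
```

```text
t 26.1 tcp [0.5749 0.0032 0.1006] edge [0.571  0.0048 0.0856] F [1.5 3.  0.2] q [ 0.01  0.26  2.09 -0.6   0.39  2.52]
tube axis [ 0.6781 -0.106 ]
px [326.  60.] 96 z 0.042 mean [ 0.7105 -0.1005] dir -0.119 from axis 0.17 r 0.0328
px [326.  60.] 96 z 0.02 mean [ 0.7257 -0.1121] dir -0.119 from axis -0.127 r 0.048
px [345.  76.] 29 z 0.042 mean [ 0.6914 -0.1077] dir -0.443 from axis -0.124 r 0.0133
px [345.  76.] 29 z 0.02 mean [ 0.7045 -0.1201] dir -0.443 from axis -0.49 r 0.0299
```

The nut mark (-0.124) and deck line (-0.127) agree. I'll move the arm up clear and hand in.

Emit:
step_arm:
  increments: [-1,0,0.03,-0.08,0,0,-0.3,-1,0,0.03,-0.13,0,0,-0.3,-1,0,0.03,-0.13,0,0,-0.3,-1,0,0.03,-0.13,0,0,-0.3,-1,0,0.03,-0.13,0,0,-0.3,-1,0,0.03,-0.13,0,0,-0.3,-1,0,0.03,-0.13,0,0,-0.3]

```text
clock: 26.85
ee_pos: [0.5205, -0.0014, 0.1836]
eef_rot: [2.873, -0.254, 0.699]
ft_force: [0.6, 0.8, -0.1]
gripper_width: -0.0001
finger_force: 0.0
```

```bash
python3 - <<'E'
from h import *
o=bot.get_obs(); print(o['clock'],o['ee_pos'],o['ft_force'],o['qpos'].round(2)); print(bot.hand_in())
E
```

```text
26.85 [ 0.52047993 -0.00136315  0.18363198] [ 0.61427921  0.82604046 -0.14052604] [ 0.01  0.07  2.06 -0.39  0.58  2.03]
the job is handed in; nothing more can be done
None
```

I closed the jaw until it was snug on the nut, then swung the handle until the red marks lined up within about 0.003 rad, and handed in at 26.9 s with the wrench flat and released; no verdict came back.

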